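# Clear the slide sealer's catch tray

### The job

First put the sealing machine's feed on hold by pushing its black slide fully in towards the machine; do not take hold of any part while the feed is running. Then clear the catch tray: put every narrow slide case in the grey tote, lying flat on its floor with none on top of another, and lay every wide chamber plate (two rows of wells) on the sloping rack, flat on its face, long side up the slope and its lower end resting against the lip. When all are in place draw the slide fully back to let the feed run, and leave the other things on the bench where they are.

Things in the scene. Friction and masses are not known exactly. Their poses are not given: they have to be found in the camera images.
- catch: Catch tray and sealing machine in one fixed piece. Origin: on the work surface under the tray's centre; z up. Tray 262 (x) x 384 (y) mm outside, its floor 6 mm above the work surface, rim all round 6 mm thick and 10 mm above that floor. The machine, 270 (x) x 220 (y) x 170 mm high, white, stands at +y, its near face 280 mm from the origin; a sloping chute comes down from it to y = +209 mm, where it is 20 mm above the work surface (65 mm at the machine)
- slide (a joint): Hold slide of the machine's feed: 0 m = feed running (drawn out, away from the machine), 0.06 m = feed on hold (pushed fully in, towards the machine). It moves along the catch body's +y, stays where it is left, and resists with about 1.5 N
- slide_knob (a point): Black upright grip of the hold slide, on a low grey track 165 mm to the -x side of the tray's centre: a block 26 (x) x 20 (y) x 42 mm high in the catch body's axes, its foot 12 mm and its top 54 mm above the work surface. This point is on its axis, 12 mm below its top, and moves with it. A thin steel rod runs from its foot towards the machine (+y), looks only. About 150 mm past the end of travel a white 50 mm high block guides the rod
- case1: sealed slide case: white plastic box, 82 (x) x 34 (y) x 24 (z) mm, about 60 g, grey seam and small latch; origin at the centre of its underside, z up through the box; the narrower kind of part. At the start it lies flat in the catch tray, or is absent
- case2: sealed slide case: white plastic box, 82 (x) x 34 (y) x 24 (z) mm, about 60 g, grey seam and small latch; origin at the centre of its underside, z up through the box; the narrower kind of part. At the start it lies flat in the catch tray, or is absent
- case3: sealed slide case: white plastic box, 82 (x) x 34 (y) x 24 (z) mm, about 60 g, grey seam and small latch; origin at the centre of its underside, z up through the box; the narrower kind of part. At the start it lies flat in the catch tray, or is absent
- case4: sealed slide case: white plastic box, 82 (x) x 34 (y) x 24 (z) mm, about 60 g, grey seam and small latch; origin at the centre of its underside, z up through the box; the narrower kind of part. At the start it lies flat in the catch tray, or is absent
- case1_mid (a point): Centre of that slide case
- case2_mid (a point): Centre of that slide case
- case3_mid (a point): Centre of that slide case
- case4_mid (a point): Centre of that slide case
- plate1: chamber plate: white plastic block, 78 (x) x 56 (y) x 22 (z) mm, about 80 g, two rows of four grey wells on top; origin at the centre of its underside, z up through the wells; the wider kind of part. At the start it lies flat in the catch tray, or is absent
- plate2: chamber plate: white plastic block, 78 (x) x 56 (y) x 22 (z) mm, about 80 g, two rows of four grey wells on top; origin at the centre of its underside, z up through the wells; the wider kind of part. At the start it lies flat in the catch tray, or is absent
- plate1_mid (a point): Centre of that chamber plate
- plate2_mid (a point): Centre of that chamber plate
- tote: Grey open tote, fixed, 220 (x) x 230 (y) x 55 mm high outside, walls and floor 5 mm thick. Origin: centre of its underside, on the work surface. Up to six slide cases fit flat on its floor, two (end to end along x) by three
- deck: Sloping aluminium face of the low rack, fixed. Origin: centre of the upper face, 75 mm above the work surface; z normal to the face (18 degrees from vertical, leaning towards -x), x up the slope, y across. 100 (x) x 220 (y) mm, 6 mm thick; along its low edge a 4 mm thick lip rises 8 mm, its inner side at x = -46 mm. Two chamber plates fit side by side with their long sides up the slope
- vial1: Small amber vial, 26 mm across, 58 mm high, standing between tray, tote and rack: leave alone. Origin: centre of its foot
- tape: Roll of tape, 64 mm across, 19 mm high, lying near the robot: leave alone
- marker: Black marker pen, 130 x 13 x 13 mm, lying beyond the tote: leave alone

How it is judged:
By the outcome, as a careful person would: the job done as asked, in the order asked, and still so for the second after the job is handed in, with the robot touching nothing.
Of case1, case2, case3, case4 only 3 to 4 are there at a start; the rules pass over those that are not, and their reading is None.
Of plate1, plate2 only 1 to 2 are there at a start; the rules pass over those that are not, and their reading is None.
At some moment in a run one of case1, case2, case3, case4 may be knocked a few centimetres aside while the robot is not near it.
Once in a run the grip may slacken for a moment while it holds something.
It also fails if it takes over 210 s, if anything falls off the work surface, if the arm or the gripper's body presses on something with over 40 N, if the wrist force passes 120 N, or if a joint passes its speed limit or range.

### The arm

A 7-joint arm with a two-finger parallel gripper is mounted at the origin on the work surface. World frame = base frame: x ahead of the robot, y to its left, z up, the work surface at z = 0. Lengths are in m, angles in rad, forces in N, time in s.
With the tool pointing down it reaches from about 0.4 to 0.925 m from the base axis. Payload 5.6 kg.
Tool frame: the origin (TCP) lies midway between the tips of the shut fingers; the grasp point (between the pads) lies 19 mm behind it; z points along the fingers, y is the direction in which the jaws open and shut (so a half turn about z gives the same grasp; the last joint's range is limited). The gripper opens to 85 mm and grips with 20 to 120 N. Pads are 22 mm wide; open, the fingers measure 114 mm over their backs; the gripper's body (76 mm by 85 mm) begins 54 mm behind the grasp point. The pads swing forward as they close: fully open they stand 13 mm farther back than shut.
Start: joints at [1.146, 0.468, -0.012, 1.603, 0.006, 1.071, -0.056], TCP at [0.242, -0.603, 0.21] pointing down, gripper open.
Joint ranges: [-2.53, 2.53], [-0.31, 2.02], [-1.57, 1.55], [0.28, 2.44], [-1.29, 4.43], [0.15, 1.84], [-2.92, 2.92]. Speed limits (rad/s): [2.57, 2.57, 3.14, 3.14, 3.14, 3.14, 3.14].

### API

Orientations are given as a unit quaternion [w, x, y, z].
In Python, from rig import env gives the robot as it stands.
- The arm moves only by the tool jog_arm, never from a script. Its argument "steps" is a list of rows, each a list of 3 entries, a list of its own where there are three numbers: the shift along the tool's x, y, z in m, then the turn, a rotation vector about the tool's x, y, z in rad, then the closure, from 0 (fully open) to 1 (shut). A call has 1 to 10 rows; each row shifts and turns the commanded pose from where the row before left it, along the tool's axes as they then stand; what a row does not reach is not made up. A row lasts 1/8 s, in which the tool goes at most 62.5 mm and 10.7 degrees, less where a joint would pass 70% of its speed; a pose out of reach is approached as far as the arm can. A call is refused whole if a number of a shift passes 0.0625 or a number of a turn 0.188, either way. A call with a gripper value outside its range is refused whole. The fingers move at their own pace and stop on an object; "force" is the grip in N (left out, the last holds). Time passes only in rows, so rows that do not move let the fingers close. It gives the time, the measured TCP pose, the force and the opening at its end, in the units of the state.
- env.state(): the state, without advancing time (a new reading comes with each control period).
- env.get_image(name): name is "scene" or "top" or "wrist"; returns a dict with "img" (400x640x3 uint8, red, green, blue), "camera_matrix" (3x3 intrinsics, pixels), "R" (3x3) and "t" (3): a world point X has camera coordinates R X + t; the wrist camera has in their place "mount" (4x4, takes a point from camera to tool coordinates, whose origin is the TCP and whose axes are the flange's). Camera axes: x right, y down, z forward; pixel columns grow to the right and rows downward; lengths in m; the calibration is good to about 2 mm. A picture is of the moment at which its call begins: read the wrist's pose just before it. There is no depth.
- env.job_done(): hands the job in, once; it reports no verdict.
The state is a dict: "time": time; "joints": joint angles; "dq": joint speeds; "joint_efforts": joint torques, N m; "tcp_pos": TCP position; "ee_rot": TCP orientation; "ft_force": force on the tool from outside, world axes, zero at the start; "moment": the same for the moment, N m; "opening": finger opening in m.
Only numpy, scipy, OpenCV 4.12 (cv2) and the standard library are available. Lean on these libraries where they do the work, as an engineer would, in place of code of your own. Each camera call takes 0.05 s, during which the arm holds its last target.

## Working session

There is one attempt and no reset: what is moved stays moved. The work goes in short steps, Python scripts to look and compute and a tool call to move; the robot and the scene stay as the last step left them, time stands still between calls to the robot, and variables do not carry over. Pictures are saved under pics/ and viewed, and the job is handed in when it is done.

Besides the shell and the picture viewer there is one more tool, called after "Request:" as name(argument=value, ...), one argument or row to a line, values as JSON. jog_arm: Moves the arm, as the interface text tells. Its arguments: {"type":"object","properties":{"steps":{"type":"array"},"force":{"type":"number"}},"required":["steps"]}

```bash
ls; mkdir -p pics; python3 - <<'E'
from rig import env
import cv2
s=env.state(); print(s)
for n in ("scene","top","wrist"):
    d=env.get_image(n); cv2.imwrite(f"pics/{n}0.png",d["img"][:,:,::-1])
    print(n,{k:v for k,v in d.items() if k!="img"})
E
```

```text
pics
{'time': 0.0, 'joints': array([ 1.14599464,  0.46838349, -0.01161893,  1.60363369,  0.0059984 ,
        1.0713389 , -0.05630774]), 'dq': array([-1.80325065e-04, -4.18465738e-04, -3.71051581e-05, -8.73732603e-05,
       -8.51872890e-04,  4.07950544e-04, -1.01842425e-03]), 'joint_efforts': array([-6.90270954e-04, -5.32371032e+01,  2.12867442e-02, -2.51301724e+01,
        1.14735044e-02,  7.80466944e-03,  2.80031298e-05]), 'tcp_pos': array([ 0.24191352, -0.60267994,  0.20943007]), 'ee_rot': array([-8.36184575e-04,  9.81838844e-01,  1.89714886e-01, -2.18974942e-04]), 'ft_force': array([0.91399467, 0.27405704, 0.05876095]), 'moment': array([-0.00242068,  0.00819146, -0.04988322]), 'opening': 0.08524098491286536}
scene {'camera_matrix': array([[406.90412259,   0.        , 321.85711892],
       [  0.        , 406.90412259, 195.27075409],
       [  0.        ,   0.        ,   1.        ]]), 'R': array([[ 0.26664494,  0.963719  ,  0.01208992],
       [ 0.56961537, -0.14745942, -0.80857532],
       [-0.77745662,  0.22248912, -0.58826847]]), 't': array([-0.11259371, -0.21748778,  1.3858117
[... 215 characters left out ...]
3739,  0.0171033 ],
       [-0.98727976, -0.00836011, -0.15877274],
       [ 0.15888991, -0.01597821, -0.987167  ]]), 't': array([-0.04024831,  0.5057458 ,  1.15693332])}
wrist {'camera_matrix': array([[314.69216911,   0.        , 315.01861818],
       [  0.        , 314.69216911, 202.17583526],
       [  0.        ,   0.        ,   1.        ]]), 'mount': array([[-2.42796108e-05, -9.59590039e-01, -2.81401771e-01,
         7.18840002e-02],
       [ 9.99999988e-01, -6.54744865e-05,  1.36989382e-04,
        -4.51728595e-04],
       [-1.49878282e-04, -2.81401764e-01,  9.59590029e-01,
        -1.62489425e-01],
       [ 0.00000000e+00,  0.00000000e+00,  0.00000000e+00,
         1.00000000e+00]])}
```

View pics/top0.png

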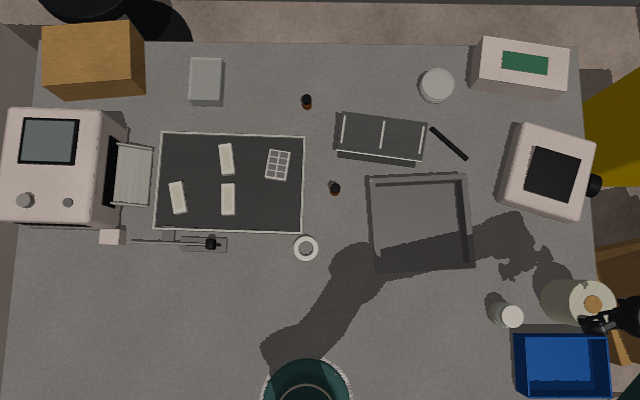

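View pics/scene0.png

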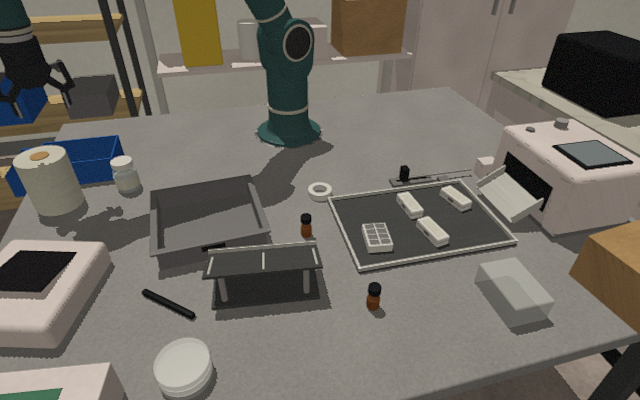

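View pics/wrist0.png

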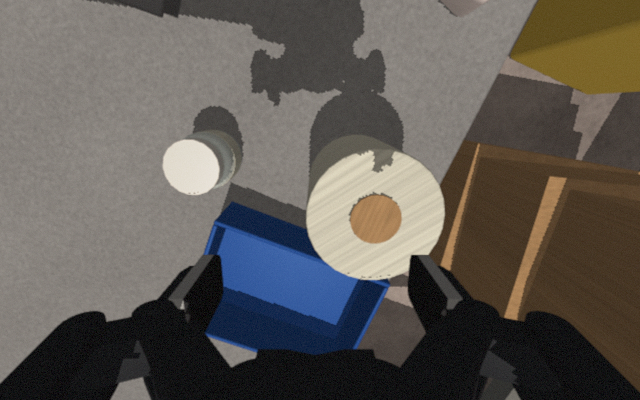

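The top view shows three cases at about (227,158), (178,197) and (228,198), and one plate at (278,165). The knob is at (212,243), the tote around (420,222), the rack around (380,137), and the vial at (334,188). Next I'll zoom in and measure.

```bash
cat > h.py <<'E'
from rig import env
import numpy as np, cv2, time
from scipy.spatial.transform import Rotation as Rn
def pose():
    s=env.state(); q=s["ee_rot"]; return s["tcp_pos"],Rn.from_quat([q[1],q[2],q[3],q[0]]).as_matrix(),s
def cam(n):
    p,R,s=pose(); d=env.get_image(n)
    if n=="wrist":
        M=d["mount"]; T=np.eye(4);T[:3,:3]=R;T[:3,3]=p; W=T@M
        d["R"]=W[:3,:3].T; d["t"]=-d["R"]@W[:3,3]
    return d
def ray(d,uv,z):
    uv=np.atleast_2d(uv).astype(float); K=d["camera_matrix"]
    r=np.c_[(uv[:,0]-K[0,2])/K[0,0],(uv[:,1]-K[1,2])/K[1,1],np.ones(len(uv))]@d["R"]
    c=-d["R"].T@d["t"]; z=np.broadcast_to(z,len(uv))
    return c+r*((z-c[2])/r[:,2])[:,None]
def proj(d,X):
    X=np.atleast_2d(X); c=X@d["R"].T+d["t"]; u=c@d["camera_matrix"].T; return u[:,:2]/u[:,2:]
def crop(d,name,x0,y0,x1,y1,f):
    cv2.imwrite("pics/"+name,cv2.resize(d["img"][y0:y1,x0:x1,::-1],None,fx=f,fy=f,interpolation=cv2.INTER_CUBIC))
E
python3 - <<'E'
from h import *
d=cam("top")
crop(d,"t1.png",145,95,345,265,4) if 0 else crop(d,"t1.png",140,115,320,255,4)
crop(d,"t2.png",315,95,485,285,3)
s=cam("scene"); crop(s,"s1.png",130,150,350,330,3)
E
```

```text
(no output)
```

View pics/t1.png

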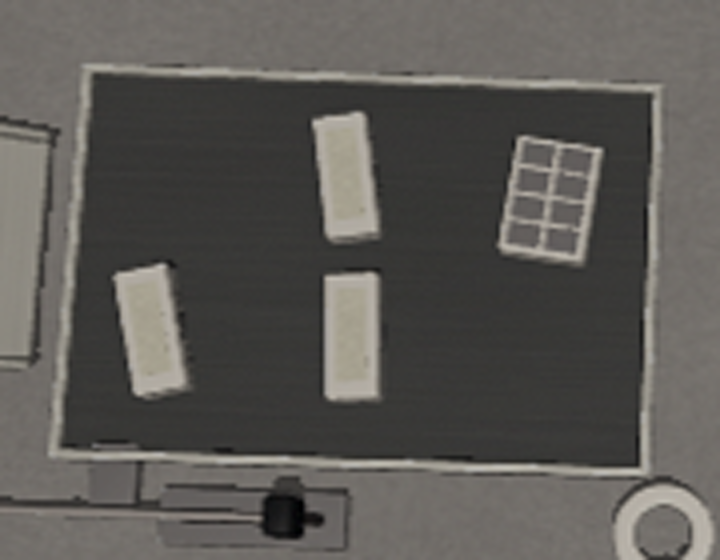

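View pics/t2.png

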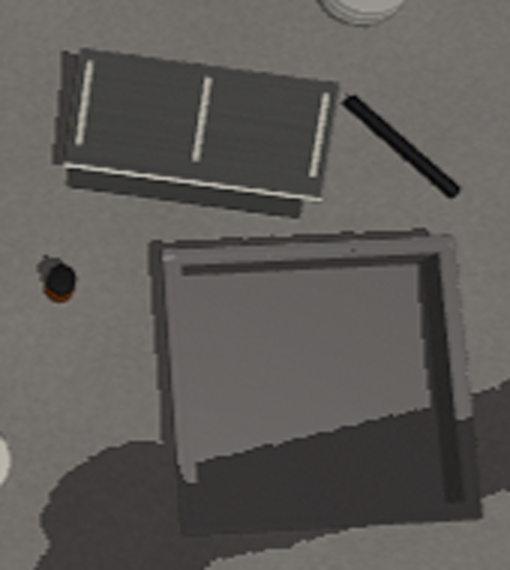

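View pics/s1.png

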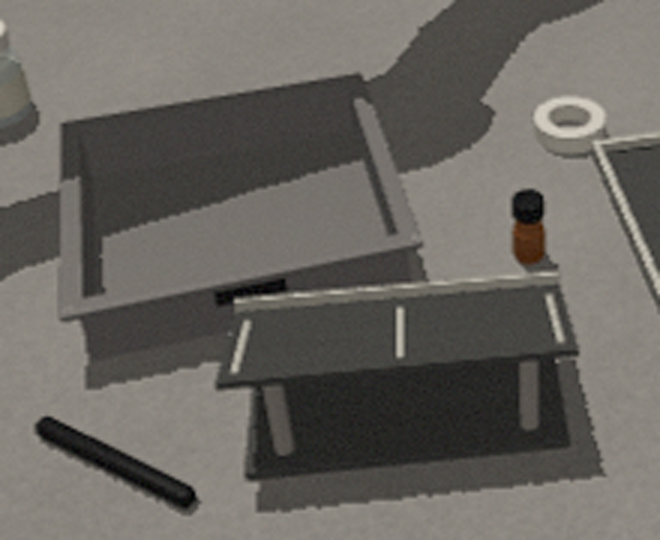

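```bash
python3 - <<'E'
from h import *
np.set_printoptions(precision=4,suppress=True)
d=cam("top"); print("cam",-d["R"].T@d["t"])
c=lambda a,x0,y0,f:(np.array(a)+.5)/f-.5+[x0,y0]
def fit(P,M):
    # 2d rigid model->P
    P=P[:,:2];M=np.array(M,float);a=P-P.mean(0);b=M-M.mean(0)
    th=np.arctan2((b[:,0]*a[:,1]-b[:,1]*a[:,0]).sum(),(b*a).sum())
    R=np.array([[np.cos(th),-np.sin(th)],[np.sin(th),np.cos(th)]])
    t=P.mean(0)-R@M.mean(0); return th,t,np.linalg.norm(M@R.T+t-P,axis=1)
tr=ray(d,c([(85,65),(663,86),(649,473),(50,456)],140,115,4),.016)
print("tray",fit(tr,[(.131,.192),(.131,-.192),(-.131,-.192),(-.131,.192)]))
to=ray(d,c([(160,245),(455,235),(482,517),(183,533)],315,95,3),.055)
print("tote",to,fit(to,[(.11,.115),(.11,-.115),(-.11,-.115),(-.11,.115)]))
zl=.075-.05*np.sin(.314)+.0076;zh=.075+.05*np.sin(.314)
dk=ray(d,c([(80,50),(338,83),(322,200),(65,163)],315,95,3),[zh,zh,zl,zl])
cx=.05*np.cos(.314)
print("deck",dk,fit(dk,[(cx,.11),(cx,-.11),(-cx,-.11),(-cx,.11)]))
kb=ray(d,c([(262,495),(305,495),(305,538),(262,538)],140,115,4),.054); print("knob",kb,kb.mean(0))
g=cv2.cvtColor(d["img"],cv2.COLOR_RGB2GRAY); m=(g>125).astype(np.uint8)
quad=np.int32(proj(d,tr+0)); mm=np.zeros_like(m); q=quad.mean(0)+(quad-quad.mean(0))*.94
cv2.fillConvexPoly(mm,np.int32(q),1); m&=mm; m=cv2.morphologyEx(m,cv2.MORPH_CLOSE,np.ones((5,5)))
for k in cv2.findContours(m,0,1)[0]:
    if cv2.contourArea(k)<80: continue
    k=k[:,0]; z=.03
    P=ray(d,k,z)[:,:2]*1000
    r=cv2.minAreaRect(P.astype(np.float32)); print("part",k.mean(0),r)
E
```

```text
cam [ 0.3157 -0.0175  1.2231]
tray (np.float64(-0.024291120039751323), array([0.5505, 0.2017]), array([0.0019, 0.0026, 0.0027, 0.0015]))
tote [[ 0.5589 -0.1532  0.055 ]
 [ 0.5699 -0.4045  0.055 ]
 [ 0.3329 -0.4165  0.055 ]
 [ 0.3184 -0.1697  0.055 ]] (np.float64(0.055194346217140255), array([ 0.445, -0.286]), array([0.0158, 0.013 , 0.013 , 0.0128]))
deck [[ 0.7176 -0.0836  0.0904]
 [ 0.6913 -0.2998  0.0904]
 [ 0.5963 -0.289   0.0672]
 [ 0.6262 -0.0722  0.0672]] (np.float64(-0.1273954311076712), array([ 0.6579, -0.1861]), array([0.0015, 0.0015, 0.0005, 0.0019]))
knob [[0.3989 0.2515 0.054 ]
 [0.3991 0.225  0.054 ]
 [0.3727 0.2239 0.054 ]
 [0.3725 0.2503 0.054 ]] [0.3858 0.2377 0.054 ]
part [227.2857 198.5714] ((502.8724670410156, 204.56019592285156), (80.58512115478516, 33.16312026977539), 2.270054340362549)
part [176.9512 197.0122] ((505.849853515625, 333.2899475097656), (80.39839935302734, 33.26918029785156), 13.080406188964844)
part [277.129  164.2903] ((593.8208618164062, 79.97457885742188), (55.319496154785156, 76.38292694091797), 81.58901977539062)
part [225.9146 158.4756] ((608.2508544921875, 212.62225341796875), (80.22285461425781, 33.209861755371094), 8.66304874420166)
```

```bash
cat >> h.py <<'E'
def Rd(yaw,tilt=0):
    c,s=np.cos(yaw),np.sin(yaw)
    R=np.array([[c,s,0],[s,-c,0],[0,0,-1.]])
    return R@Rn.from_euler('y',tilt).as_matrix()
def plan(wps,step=.05,start=None):
    """wps: (pos,R,closure,holdrows)"""
    p,R,_=pose(); rows=[]
    for w in wps:
        P,Rt,c=np.array(w[0]),w[1],w[2]
        dl=np.linalg.norm(P-p); a=np.linalg.norm(Rn.from_matrix(R.T@Rt).as_rotvec())
        st=w[4] if len(w)>4 else step
        n=max(1,int(np.ceil(dl/st)),int(np.ceil(a/.15)))
        for i in range(n):
            k=n-i
            v=Rn.from_matrix(R.T@Rt).as_rotvec()/k
            sh=np.round(R.T@(P-p)/k,3); v=np.round(v,3)
            rows.append([list(map(float,sh)),list(map(float,v)),c])
            p=p+R@sh; R=R@Rn.from_rotvec(v).as_matrix()
        for i in range(w[3] if len(w)>3 else 0): rows.append([[0,0,0],[0,0,0],c])
    import json
    for i in range(0,len(rows),10): print(json.dumps([[[x+0. for x in r[0]],[x+0. for x in r[1]],r[2]] for r in rows[i:i+10]]).replace(" ","").replace("0.0,","0,").replace("0.0]","0]"),"\n")
    print("end",p.round(4))
E
python3 - <<'E'
from h import *
y=3.117
plan([((.46,-.35,.2),Rd(1.2),.4),((.5,0,.2),Rd(2.2),.4),((.386,.237,.13),Rd(y),.4,1),((.386,.237,.024),Rd(y),.4,1,.03)])
E
```

```text
[[[0.042,-0.022,0.001],[0,0,-0.117],0.4],[[0.045,-0.017,0.002],[0,0,-0.117],0.4],[[0.046,-0.011,0.001],[0,0,-0.117],0.4],[[0.047,-0.006,0.002],[0,0,-0.117],0.4],[[0.048,-0.001,0.001],[0,0,-0.117],0.4],[[0.048,0.005,0.002],[0,0,-0.117],0.4],[[0.046,0.011,0.001],[0,0,-0.116],0.4],[[0.043,-0.011,0],[0,0,-0.125],0.4],[[0.044,-0.006,0],[0,0,-0.125],0.4],[[0.044,0,0],[0,0,-0.125],0.4]] 

[[[0.044,0.005,0],[0,0,-0.125],0.4],[[0.043,0.01,0],[0,0,-0.125],0.4],[[0.041,0.016,0],[0,0,-0.125],0.4],[[0.038,0.021,0],[0,0,-0.125],0.4],[[0.036,0.025,0],[0,-0.001,-0.125],0.4],[[0.037,0.007,0.01],[0,0,-0.131],0.4],[[0.036,0.011,0.01],[0,0,-0.131],0.4],[[0.034,0.016,0.01],[0,0,-0.131],0.4],[[0.031,0.02,0.01],[0,0,-0.131],0.4],[[0.029,0.025,0.01],[0,0,-0.131],0.4]] 

[[[0.025,0.028,0.01],[0,0,-0.131],0.4],[[0.021,0.031,0.01],[0,0,-0.131],0.4],[[0,0,0],[0,0,0],0.4],[[0,0,0.027],[0,0,0],0.4],[[0,0,0.026],[0,0,0],0.4],[[0,0,0.027],[0,0,0],0.4],[[0,0,0.026],[0,0,0],0.4],[[0,0,0],[0,0,0],0.4]] 

end [0.3862 0.2372 0.0242]
```

Request:
jog_arm(
  steps=[
    [[0.042, -0.022, 0.001], [0, 0, -0.117], 0.4],
    [[0.045, -0.017, 0.002], [0, 0, -0.117], 0.4],
    [[0.046, -0.011, 0.001], [0, 0, -0.117], 0.4],
    [[0.047, -0.006, 0.002], [0, 0, -0.117], 0.4],
    [[0.048, -0.001, 0.001], [0, 0, -0.117], 0.4],
    [[0.048, 0.005, 0.002], [0, 0, -0.117], 0.4],
    [[0.046, 0.011, 0.001], [0, 0, -0.116], 0.4],
    [[0.043, -0.011, 0], [0, 0, -0.125], 0.4],
    [[0.044, -0.006, 0], [0, 0, -0.125], 0.4],
    [[0.044, 0, 0], [0, 0, -0.125], 0.4],
  ],
)

```text
time: 1.55
tcp_pos: [0.4757, -0.2171, 0.2005]
ee_rot: [0.0, 0.704, 0.71, -0.0]
ft_force: [0.6, 0.0, -0.4]
opening: 0.0516
```

Request:
jog_arm(
  steps=[
    [[0.044, 0.005, 0], [0, 0, -0.125], 0.4],
    [[0.043, 0.01, 0], [0, 0, -0.125], 0.4],
    [[0.041, 0.016, 0], [0, 0, -0.125], 0.4],
    [[0.038, 0.021, 0], [0, 0, -0.125], 0.4],
    [[0.036, 0.025, 0], [0, 0, -0.125], 0.4],
    [[0.037, 0.007, 0.01], [0, 0, -0.131], 0.4],
    [[0.036, 0.011, 0.01], [0, 0, -0.131], 0.4],
    [[0.034, 0.016, 0.01], [0, 0, -0.131], 0.4],
    [[0.031, 0.02, 0.01], [0, 0, -0.131], 0.4],
    [[0.029, 0.025, 0.01], [0, 0, -0.131], 0.4],
  ],
)

```text
time: 2.8
tcp_pos: [0.4179, 0.17, 0.1503]
ee_rot: [0.0, 0.141, 0.99, -0.0]
ft_force: [0.1, -0.2, 0.1]
opening: 0.0516
```

Request:
jog_arm(
  steps=[
    [[0.025, 0.028, 0.01], [0, 0, -0.131], 0.4],
    [[0.021, 0.031, 0.01], [0, 0, -0.131], 0.4],
    [[0, 0, 0], [0, 0, 0], 0.4],
    [[0, 0, 0], [0, 0, 0], 0.4],
  ],
)

```text
time: 3.3
tcp_pos: [0.3866, 0.2365, 0.1304]
ee_rot: [0.0, 0.013, 1.0, -0.0]
ft_force: [0.6, -0.2, -0.4]
opening: 0.0512
```

```bash
python3 - <<'E'
from h import *
w=cam("wrist"); cv2.imwrite("pics/w1.png",w["img"][:,:,::-1])
d=cam("top"); crop(d,"t3.png",330,95,500,285,3); crop(d,"t3b.png",120,115,320,255,4)
E
```

```text
(no output)
```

View pics/w1.png

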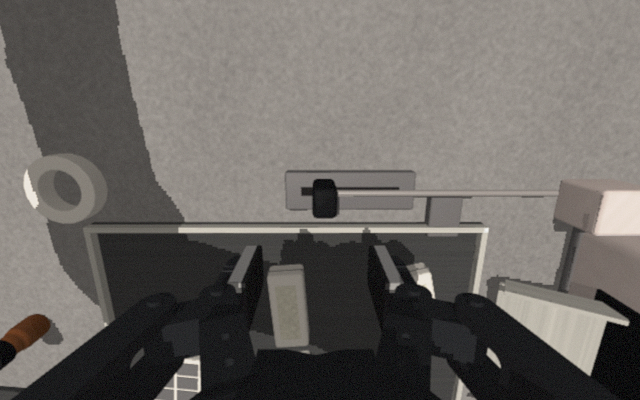

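View pics/t3.png

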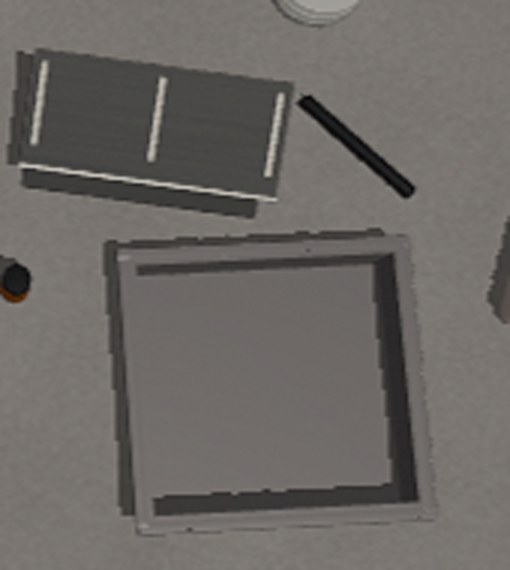

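```bash
python3 - <<'E'
from h import *
np.set_printoptions(precision=4,suppress=True)
d=cam("top")
c=lambda a,x0,y0,f:(np.array(a)+.5)/f-.5+[x0,y0]
P=ray(d,c([(115,248),(410,235),(436,517),(140,533)],330,95,3),.055)[:,:2]
print(P,P.mean(0),[np.linalg.norm(P[i]-P[(i+1)%4]) for i in range(4)])
P=ray(d,c([(137,265),(395,255),(418,502),(153,515)],330,95,3),.055)[:,:2]
print(P,P.mean(0),[np.linalg.norm(P[i]-P[(i+1)%4]) for i in range(4)])
w=cam("wrist"); print(proj(w,[[.386,.2377,.054],[.386,.2477,.054],[.386,.2277,.054],[.386,.2377,.012]]))
p=np.array([.386,.237,.024])
plan([((.386,.237,.026),Rd(3.117),.4,1,.03)])
E
```

```text
[[ 0.5563 -0.1532]
 [ 0.5699 -0.4045]
 [ 0.3329 -0.4157]
 [ 0.3185 -0.1714]] [ 0.4444 -0.2862] [np.float64(0.2516270032982411), np.float64(0.23728962589231017), np.float64(0.24478152387423707), np.float64(0.238542394426604)]
[[ 0.5418 -0.1717]
 [ 0.5525 -0.3909]
 [ 0.345  -0.4013]
 [ 0.3331 -0.1822]] [ 0.4431 -0.2865] [np.float64(0.21952369676219924), np.float64(0.20769109130254312), np.float64(0.21944610710623805), np.float64(0.20900432419026338)]
[[316.5307 202.3431]
 [329.1654 202.0125]
 [303.9045 202.6735]
 [316.3559 189.4628]]
[[[0,0,0.026],[0,0,-0.001],0.4],[[0,0,0.026],[0,0,-0.001],0.4],[[0.001,0,0.026],[0,0,0],0.4],[[0,0.001,0.027],[0,0.001,-0.001],0.4],[[0,0,0],[0,0,0],0.4]] 

end [0.3861 0.2371 0.0255]
```

Request:
jog_arm(
  steps=[
    [[0, -0.002, 0.026], [0, 0, 0], 0.4],
    [[0, -0.002, 0.026], [0, 0, 0], 0.4],
    [[0, 0, 0.026], [0, 0, 0], 0.4],
    [[0, 0, 0.026], [0, 0, 0], 0.4],
    [[0, 0, 0], [0, 0, 0], 0.7],
    [[0, 0, 0], [0, 0, 0], 0.85],
    [[0, 0, 0], [0, 0, 0], 0.85],
    [[0, 0, 0], [0, 0, 0], 0.85],
    [[0, 0, 0], [0, 0, 0], 0.85],
  ],
  force=30,
)

```text
time: 4.62
tcp_pos: [0.3862, 0.2379, 0.0274]
ee_rot: [0.001, 0.011, 1.0, 0.005]
ft_force: [-0.4, 12.6, -16.1]
opening: 0.0188
```

Request:
jog_arm(
  steps=[
    [[0, -0.012, 0], [0, 0, 0], 0.85],
    [[0, -0.012, 0], [0, 0, 0], 0.85],
    [[0, -0.012, 0], [0, 0, 0], 0.85],
    [[0, -0.012, 0], [0, 0, 0], 0.85],
    [[0, -0.012, 0], [0, 0, 0], 0.85],
    [[0, 0, 0], [0, 0, 0], 0.85],
    [[0, 0, 0], [0, 0, 0], 0.85],
  ],
)

```text
time: 5.5
tcp_pos: [0.3852, 0.1718, 0.0267]
ee_rot: [0.0, 0.014, 1.0, -0.001]
ft_force: [0.1, -0.1, -0.1]
opening: 0.0127
```

```bash
python3 - <<'E'
from h import *
w=cam("wrist"); cv2.imwrite("pics/w2.png",w["img"][:,:,::-1])
s=cam("scene"); crop(s,"s2.png",300,130,540,290,3)
E
```

```text
(no output)
```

View pics/w2.png

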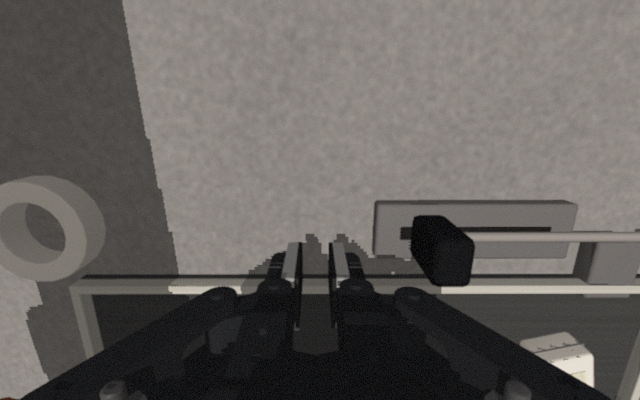

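View pics/s2.png

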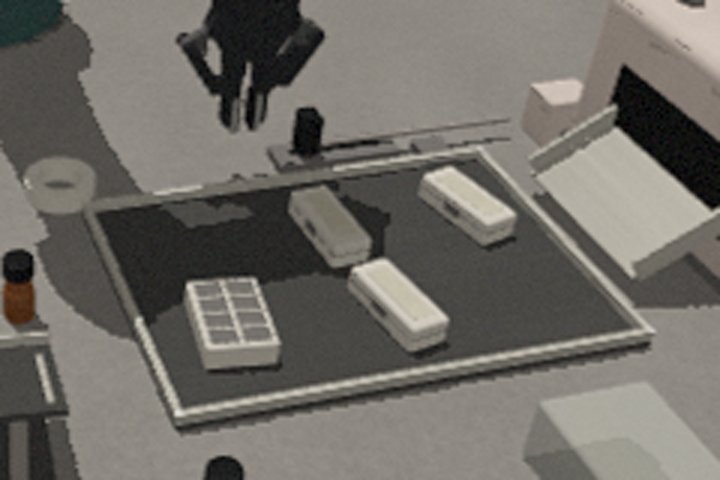

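Request:
jog_arm(
  steps=[
    [[0, 0, 0], [0, 0, 0], 1],
    [[0, 0.014, 0], [0, 0, 0], 1],
    [[0, 0.014, 0], [0, 0, 0], 1],
    [[0, 0.014, 0], [0, 0, 0], 1],
    [[0, 0.014, 0], [0, 0, 0], 1],
    [[0, 0.014, 0], [0, 0, 0], 1],
    [[0, 0.014, 0], [0, 0, 0], 1],
    [[0, 0.01, 0], [0, 0, 0], 1],
    [[0, 0, 0], [0, 0, 0], 1],
  ],
)

```text
time: 6.72
tcp_pos: [0.3869, 0.2683, 0.0264]
ee_rot: [0.0, 0.012, 1.0, 0.001]
ft_force: [-0.2, 0.1, -0.5]
opening: -0.0001
```

Request:
jog_arm(
  steps=[
    [[0, 0.004, 0], [0, 0, 0], 1],
    [[0, 0.004, 0], [0, 0, 0], 1],
    [[0, 0, 0], [0, 0, 0], 1],
  ],
)

```text
time: 7.1
tcp_pos: [0.3871, 0.2751, 0.0263]
ee_rot: [-0.0, 0.012, 1.0, 0.0]
ft_force: [-0.5, -0.3, 0.2]
opening: -0.0
```

Request:
jog_arm(
  steps=[
    [[0, 0.004, 0], [0, 0, 0], 1],
    [[0, 0.003, 0], [0, 0, 0], 1],
    [[0, 0, 0], [0, 0, 0], 1],
  ],
)

```text
time: 7.48
tcp_pos: [0.3872, 0.2775, 0.026]
ee_rot: [-0.001, 0.014, 1.0, -0.004]
ft_force: [-2.0, -11.7, 9.5]
opening: -0.0001
```

```bash
python3 - <<'E'
from h import *
w=cam("wrist"); cv2.imwrite("pics/w3.png",w["img"][:,:,::-1])
E
```

```text
(no output)
```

View pics/w3.png

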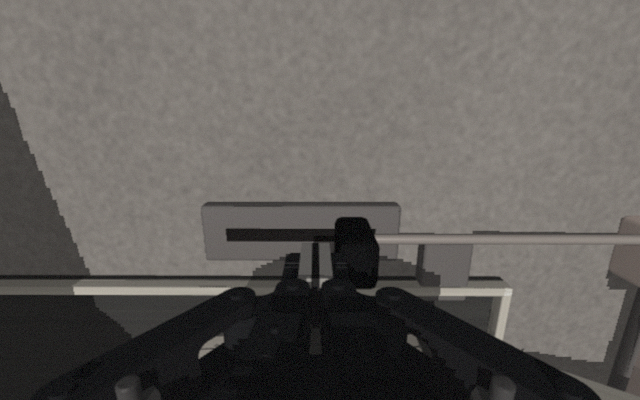

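Request:
jog_arm(
  steps=[
    [[0, -0.01, 0], [0, 0, 0], 1],
    [[0, 0, -0.05], [0, 0, 0], 0.4],
    [[0, 0, -0.06], [0, 0, 0], 0.4],
    [[0, -0.06, -0.06], [0, 0, 0], 0.4],
    [[0, -0.06, 0], [0, 0, 0], 0.4],
    [[0, -0.06, 0], [0, 0, 0], 0.4],
    [[0, -0.06, 0], [0, 0, 0], 0.4],
    [[0, 0, 0], [0, 0, 0], 0.4],
  ],
)

```text
time: 8.52
tcp_pos: [0.3817, 0.0433, 0.1805]
ee_rot: [0.0, 0.017, 1.0, -0.001]
ft_force: [0.2, 1.6, 0.0]
opening: 0.0515
```

```bash
cat >> h.py <<'E'
TH,T0=-.0243,np.array([.5505,.2017])
def parts(d,verbose=1):
    th=TH;Rt=np.array([[np.cos(th),-np.sin(th)],[np.sin(th),np.cos(th)]])
    M=np.array([(.122,.183),(.122,-.183),(-.122,-.183),(-.122,.183)])@Rt.T+T0
    q=proj(d,np.c_[M,np.full(4,.01)])
    # allow top parallax: use whole interior
    g=cv2.cvtColor(d["img"],cv2.COLOR_RGB2GRAY); m=(g>95).astype(np.uint8)
    mm=np.zeros_like(m); cv2.fillConvexPoly(mm,np.int32(q),1); m&=mm
    m=cv2.morphologyEx(m,cv2.MORPH_CLOSE,np.ones((5,5)))
    out=[]
    for k in cv2.findContours(m,0,1)[0]:
        if cv2.contourArea(k)<60: continue
        P=ray(d,k[:,0],.029)[:,:2]*1000
        (cx,cy),(a,b),an=cv2.minAreaRect(P.astype(np.float32))
        if a<b: a,b,an=b,a,an+90
        an=(an+90)%180-90
        print("part c=(%.1f,%.1f) size %.1f x %.1f long-axis %.1f deg"%(cx,cy,a,b,an)); out.append((cx/1e3,cy/1e3,a,b,np.radians(an)))
    return out
E
python3 - <<'E'
from h import *
d=cam("top"); parts(d); crop(d,"t4.png",120,115,320,265,4)
E
```

```text
part c=(503.1,204.8) size 81.0 x 33.3 long-axis 2.0 deg
part c=(504.8,332.8) size 83.9 x 35.1 long-axis 12.7 deg
part c=(594.6,79.6) size 76.5 x 57.0 long-axis -8.3 deg
part c=(606.9,212.2) size 85.0 x 35.1 long-axis 8.9 deg
```

View pics/t4.png

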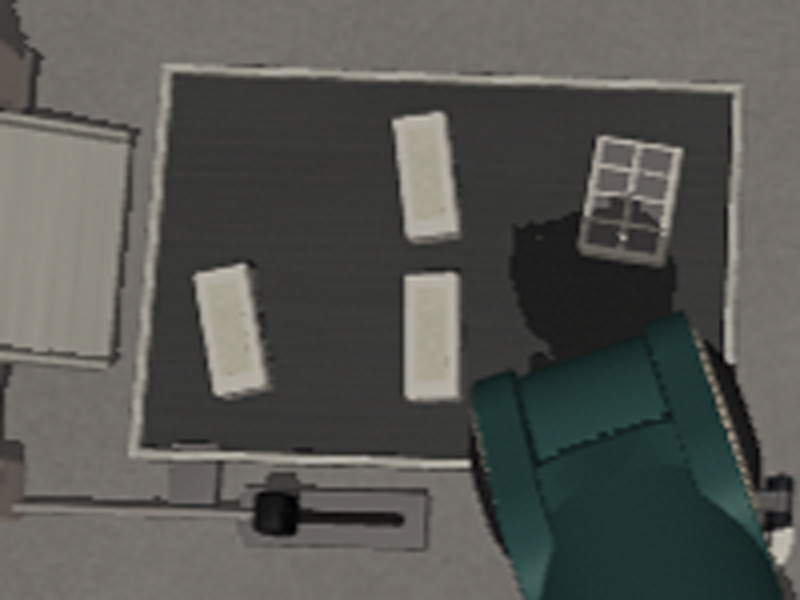

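```bash
cat >> h.py <<'E'
TOT,TOC=.053,np.array([.4435,-.2863])
def totept(x,y): 
    c,s=np.cos(TOT),np.sin(TOT); return TOC+[c*x-s*y,s*x+c*y]
E
python3 - <<'E'
from h import *
y=np.pi+.035
for i in [(.05,.055),(.05,-.055),(-.05,0)]: print(totept(*i))
plan([((.503,.2045,.09),Rd(y),.4,1),((.503,.2045,.008),Rd(y),.4,1,.03)])
E
```

```text
[ 0.49051616 -0.22872847]
[ 0.49634343 -0.33857401]
[ 0.39357021 -0.28894876]
[[[-0.023,0.032,0.018],[0,0,-0.013],0.4],[[-0.024,0.032,0.018],[0,0,-0.013],0.4],[[-0.024,0.032,0.018],[0,0.001,-0.013],0.4],[[-0.024,0.032,0.018],[0,0,-0.013],0.4],[[-0.025,0.031,0.019],[-0.001,0.001,-0.013],0.4],[[0,0,0],[0,0,0],0.4],[[0,0,0.027],[0,0,0],0.4],[[0,0,0.027],[0,0,0],0.4],[[0,0,0.028],[0,0,0],0.4],[[0,0,0],[0,0,0],0.4]] 

end [0.5028 0.2045 0.0078]
```

Request:
jog_arm(
  steps=[
    [[-0.023, 0.032, 0.018], [0, 0, -0.013], 0.4],
    [[-0.024, 0.032, 0.018], [0, 0, -0.013], 0.4],
    [[-0.024, 0.032, 0.018], [0, 0, -0.013], 0.4],
    [[-0.024, 0.032, 0.018], [0, 0, -0.013], 0.4],
    [[-0.025, 0.031, 0.019], [0, 0, -0.013], 0.4],
    [[0, 0, 0], [0, 0, 0], 0.4],
    [[0, 0, 0.027], [0, 0, 0], 0.4],
    [[0, 0, 0.027], [0, 0, 0], 0.4],
    [[0, 0, 0.028], [0, 0, 0], 0.4],
    [[0, 0, 0], [0, 0, 0], 0.4],
  ],
)

```text
time: 9.82
tcp_pos: [0.4994, 0.2074, 0.0065]
ee_rot: [-0.002, -0.021, 1.0, -0.0]
ft_force: [0.4, -0.4, -0.2]
opening: 0.0513
```

Request:
jog_arm(
  steps=[
    [[0, 0, 0], [0, 0, 0], 0.6],
    [[0, 0, 0], [0, 0, 0], 0.8],
    [[0, 0, 0], [0, 0, 0], 0.8],
    [[0, 0, 0], [0, 0, 0], 0.8],
  ],
  force=60,
)

```text
time: 10.32
tcp_pos: [0.5026, 0.2076, 0.0094]
ee_rot: [0.002, -0.02, 1.0, 0.0]
ft_force: [-1.1, -0.9, 6.0]
opening: 0.017
```

```bash
python3 - <<'E'
from h import *
w=cam("wrist"); cv2.imwrite("pics/w4.png",w["img"][:,:,::-1])
s=cam("scene"); crop(s,"s4.png",300,130,540,290,3)
E
```

```text
(no output)
```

View pics/w4.png

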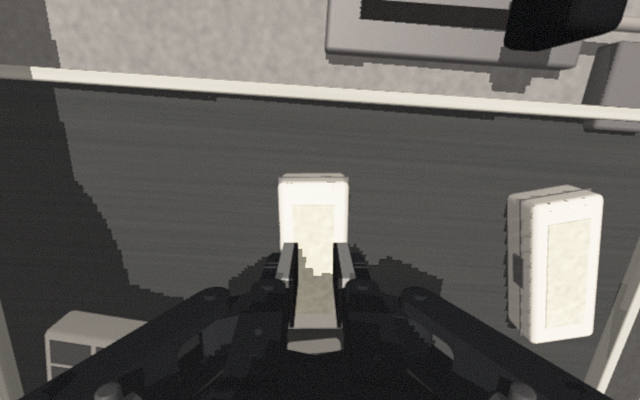

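View pics/s4.png

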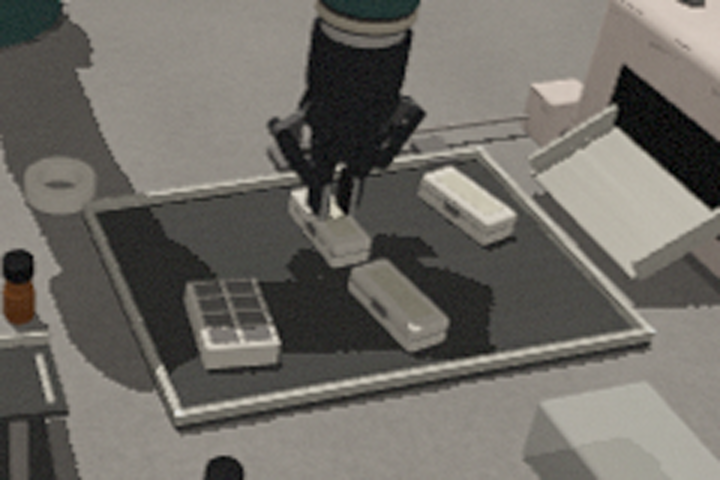

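```bash
python3 - <<'E'
from h import *
s=cam("scene"); p,R,_=pose(); print(p)
g=p-R[:,2]*.019
print("tcp scene px",proj(s,[p,g,[*p[:2],.03]]))
print("in crop",(proj(s,[p,g,[*p[:2],.03]])-[300,130])*3)
crop(s,"s5.png",380,170,440,230,10)
w=cam("wrist"); print(proj(w,[p,g,[*p[:2],.03]]))
E
```

```text
[0.50262407 0.20759524 0.00944209]
tcp scene px [[408.92332724 207.28057086]
 [409.94912485 201.29737862]
 [410.05081228 200.81449095]]
in crop [[326.76998171 231.84171258]
 [329.84737456 213.89213587]
 [330.15243684 212.44347284]]
[[314.06513424 242.73621351]
 [313.94560247 258.07499064]
 [313.96139703 259.60722518]]
```

View pics/s5.png

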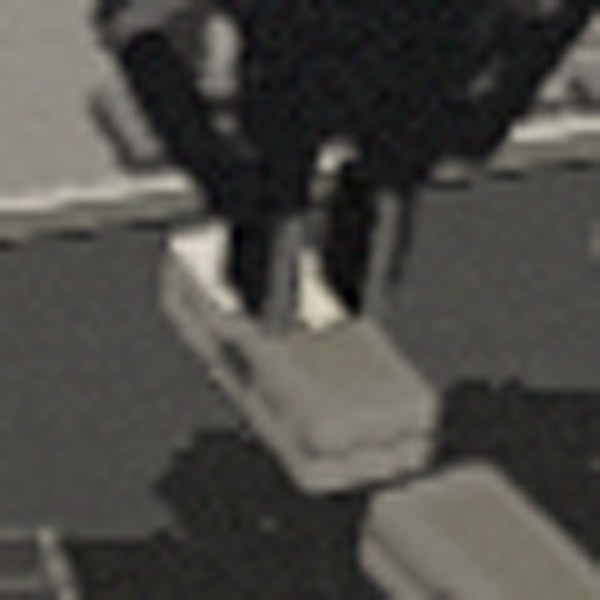

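Request:
jog_arm(
  steps=[
    [[0, 0, -0.01], [0, 0, 0], 0.4],
    [[0, 0, 0], [0, 0, 0], 0.4],
    [[0, 0, 0], [0, 0, 0], 0.4],
    [[0, 0, 0.01], [0, 0, 0], 0.4],
    [[0, 0, 0.005], [0, 0, 0], 0.4],
    [[0, 0, 0.005], [0, 0, 0], 0.4],
    [[0, 0, 0.004], [0, 0, 0], 0.4],
    [[0, 0, 0], [0, 0, 0], 0.4],
  ],
)

```text
time: 11.52
tcp_pos: [0.5011, 0.207, -0.0069]
ee_rot: [-0.0, -0.02, 1.0, -0.0]
ft_force: [-0.5, -0.7, 0.0]
opening: 0.0512
```

```bash
python3 - <<'E'
from h import *
s=cam("scene"); crop(s,"s6.png",380,170,440,230,10)
E
```

```text
(no output)
```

View pics/s6.png

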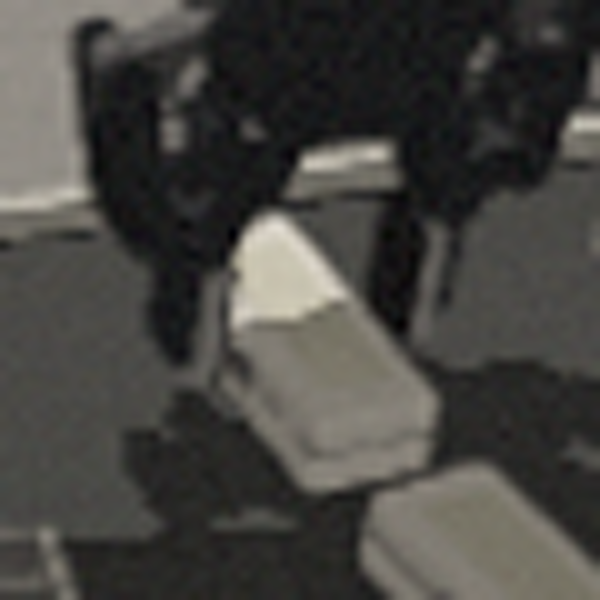

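Request:
jog_arm(
  steps=[
    [[0, 0, 0.005], [0, 0, 0], 0.4],
    [[0, 0, 0], [0, 0, 0], 0.6],
    [[0, 0, 0], [0, 0, 0], 0.8],
    [[0, 0, 0], [0, 0, 0], 0.8],
    [[0, 0, 0], [0, 0, 0], 0.8],
  ],
)

```text
time: 12.2
tcp_pos: [0.5014, 0.207, -0.0114]
ee_rot: [0.0, -0.02, 1.0, -0.0]
ft_force: [-0.5, 0.8, 0.1]
opening: 0.0328
```

```bash
python3 - <<'E'
from h import *
y=np.pi+.053; c=.8; t=totept(.05,.055)
plan([((.5014,.207,.13),Rd(np.pi+.035),c,0,.035),((*t,.13),Rd(y),c,1,.05),((*t,.05),Rd(y),c,0,.04),((*t,-.011),Rd(y),c,1,.02)])
E
```

```text
[[[0,0,-0.028],[0,0,0.001],0.8],[[0,0,-0.028],[0,0,0.001],0.8],[[0,0,-0.028],[0,0,0.001],0.8],[[0,0,-0.029],[0,0,0.001],0.8],[[0,0,-0.028],[0,0,0.001],0.8],[[0.003,-0.048,0],[0,0,-0.002],0.8],[[0.003,-0.048,0],[0,0,-0.002],0.8],[[0.003,-0.048,0],[0,0,-0.002],0.8],[[0.003,-0.048,0],[0,0,-0.002],0.8],[[0.003,-0.049,0],[0,0,-0.002],0.8]] 

[[[0.004,-0.048,0],[0,0,-0.002],0.8],[[0.003,-0.049,0],[0,0,-0.002],0.8],[[0.004,-0.048,0],[0,0,-0.002],0.8],[[0.004,-0.049,0],[0,0,-0.002],0.8],[[0,0,0],[0,0,0],0.8],[[0,0,0.04],[0,0,0],0.8],[[0,0,0.04],[0,0,0],0.8],[[0,0,0.015],[0,0,0],0.8],[[0,0,0.015],[0,0,0],0.8],[[0,0,0.015],[0,0,0],0.8]] 

[[[0,0,0.016],[0,0,0],0.8],[[0,0,0],[0,0,0],0.8]] 

end [ 0.4902 -0.2289 -0.0114]
```

Request:
jog_arm(
  steps=[
    [[0, 0, -0.028], [0, 0, 0.001], 0.8],
    [[0, 0, -0.028], [0, 0, 0.001], 0.8],
    [[0, 0, -0.028], [0, 0, 0.001], 0.8],
    [[0, 0, -0.029], [0, 0, 0.001], 0.8],
    [[0, 0, -0.028], [0, 0, 0.001], 0.8],
    [[0.003, -0.048, 0], [0, 0, -0.002], 0.8],
    [[0.003, -0.048, 0], [0, 0, -0.002], 0.8],
    [[0.003, -0.048, 0], [0, 0, -0.002], 0.8],
    [[0.003, -0.048, 0], [0, 0, -0.002], 0.8],
    [[0.003, -0.049, 0], [0, 0, -0.002], 0.8],
  ],
)

```text
time: 13.45
tcp_pos: [0.4955, -0.036, 0.1296]
ee_rot: [0.0, -0.023, 1.0, -0.0]
ft_force: [1.0, -0.7, -0.6]
opening: 0.033
```

Request:
jog_arm(
  steps=[
    [[0.004, -0.048, 0], [0, 0, -0.002], 0.8],
    [[0.003, -0.049, 0], [0, 0, -0.002], 0.8],
    [[0.004, -0.048, 0], [0, 0, -0.002], 0.8],
    [[0.004, -0.049, 0], [0, 0, -0.002], 0.8],
    [[0, 0, 0], [0, 0, 0], 0.8],
    [[0, 0, 0], [0, 0, 0], 0.8],
  ],
)

```text
time: 14.2
tcp_pos: [0.4899, -0.2283, 0.1294]
ee_rot: [-0.0, -0.027, 1.0, 0.0]
ft_force: [-0.7, 0.9, -0.9]
opening: 0.0329
```

```bash
python3 - <<'E'
from h import *
w=cam("wrist"); cv2.imwrite("pics/w7.png",w["img"][:,:,::-1])
E
```

```text
(no output)
```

View pics/w7.png

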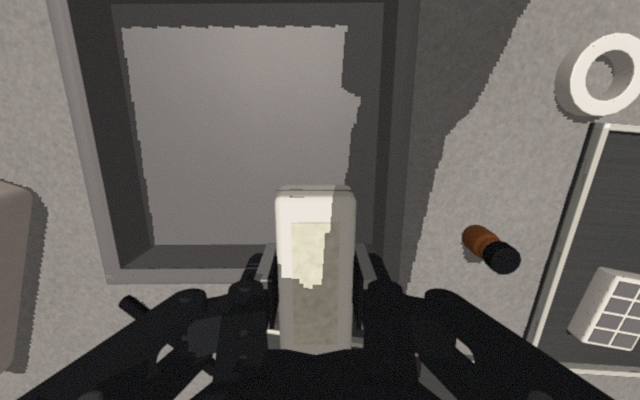

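```bash
python3 - <<'E'
from h import *
w=cam("wrist")
X=[[*totept(a*.105,b*.11),z] for z in(.055,.005) for a,b in ((1,1),(1,-1),(-1,-1),(-1,1))]
print(proj(w,X).round(0).tolist())
E
```

```text
[[379.0, 268.0], [115.0, 267.0], [58.0, -25.0], [398.0, -24.0], [369.0, 243.0], [146.0, 243.0], [107.0, 1.0], [382.0, 2.0]]
```

Request:
jog_arm(
  steps=[
    [[0, 0, 0.04], [0, 0, 0], 0.8],
    [[0, 0, 0.04], [0, 0, 0], 0.8],
    [[0, 0, 0.02], [0, 0, 0], 0.8],
    [[0, 0, 0.02], [0, 0, 0], 0.8],
    [[0, 0, 0.014], [0, 0, 0], 0.8],
    [[0, 0, 0.006], [0, 0, 0], 0.8],
    [[0, 0, 0], [0, 0, 0], 0.8],
  ],
)

```text
time: 15.18
tcp_pos: [0.4903, -0.2289, -0.0104]
ee_rot: [0.0, -0.027, 1.0, -0.0]
ft_force: [0.1, -0.6, -0.8]
opening: 0.0326
```

Request:
jog_arm(
  steps=[
    [[0, 0, 0.001], [0, 0, 0], 0.8],
    [[0, 0, 0], [0, 0, 0], 0.6],
    [[0, 0, 0], [0, 0, 0], 0.4],
    [[0, 0, 0], [0, 0, 0], 0.4],
    [[0, 0, -0.03], [0, 0, 0], 0.4],
    [[0, 0, -0.04], [0, 0, 0], 0.4],
    [[0, 0, -0.05], [0, 0, 0], 0.4],
    [[0, 0, 0], [0, 0, 0], 0.4],
  ],
)

```text
time: 16.18
tcp_pos: [0.4928, -0.2297, 0.1122]
ee_rot: [0.003, -0.026, 1.0, -0.002]
ft_force: [0.5, -1.6, 0.1]
opening: 0.0512
```

```bash
python3 - <<'E'
from h import *
w=cam("wrist"); cv2.imwrite("pics/w8.png",w["img"][:,:,::-1])
d=cam("top"); P=parts(d); cv2.imwrite("pics/t8.png",d["img"][:,:,::-1])
E
```

```text
part c=(504.8,332.6) size 83.9 x 35.5 long-axis 13.0 deg
part c=(593.0,79.9) size 80.1 x 57.2 long-axis -8.3 deg
part c=(606.9,212.1) size 85.1 x 35.2 long-axis 8.5 deg
```

View pics/w8.png

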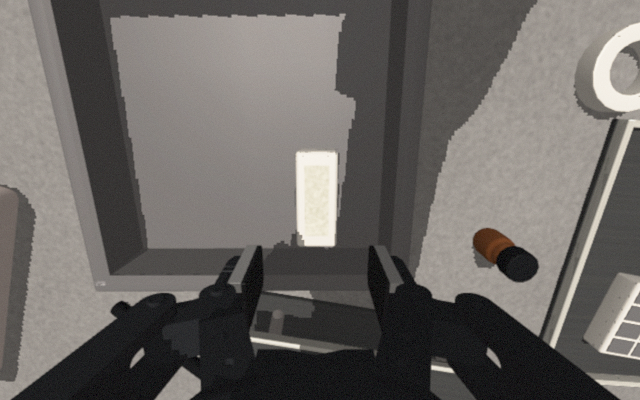

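View pics/t8.png

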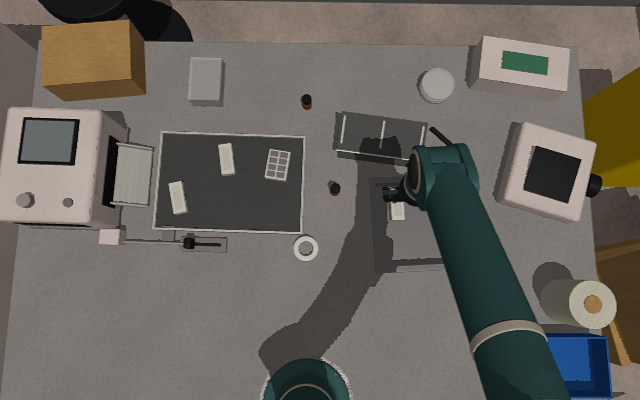

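```bash
python3 - <<'E'
from h import *
y=np.pi+.15; c=.4; q=(.607,.2135)
plan([((*q,.1),Rd(y),c,1,.055),((*q,.03),Rd(y),c,0,.035),((*q,-.012),Rd(y),c,1,.015)])
E
```

```text
[[[-0.016,0.048,0.001],[0,0,-0.011],0.4],[[-0.016,0.048,0.001],[0,0,-0.011],0.4],[[-0.017,0.048,0.001],[0,0,-0.011],0.4],[[-0.017,0.048,0.001],[0,0,-0.011],0.4],[[-0.018,0.048,0.001],[0,0,-0.011],0.4],[[-0.018,0.048,0.001],[0,0,-0.011],0.4],[[-0.019,0.047,0.001],[0,0,-0.01],0.4],[[-0.019,0.047,0.001],[0,0,-0.011],0.4],[[-0.019,0.047,0],[-0.001,0,-0.01],0.4],[[0,0,0],[0,0,0],0.4]] 

[[[0,0,0.023],[0,0,0],0.4],[[0,0,0.024],[0,0,0],0.4],[[0,0,0.023],[0,0,0],0.4],[[0,0,0.014],[0,0,0],0.4],[[0,0,0.014],[0,0,0],0.4],[[0,0,0.014],[0,0,0],0.4],[[0,0,0],[0,0,0],0.4]] 

end [ 0.6069  0.2132 -0.0117]
```

Request:
jog_arm(
  steps=[
    [[-0.016, 0.048, 0.001], [0, 0, -0.011], 0.4],
    [[-0.016, 0.048, 0.001], [0, 0, -0.011], 0.4],
    [[-0.017, 0.048, 0.001], [0, 0, -0.011], 0.4],
    [[-0.017, 0.048, 0.001], [0, 0, -0.011], 0.4],
    [[-0.018, 0.048, 0.001], [0, 0, -0.011], 0.4],
    [[-0.018, 0.048, 0.001], [0, 0, -0.011], 0.4],
    [[-0.019, 0.047, 0.001], [0, 0, -0.01], 0.4],
    [[-0.019, 0.047, 0.001], [0, 0, -0.011], 0.4],
    [[-0.019, 0.047, 0], [0, 0, -0.01], 0.4],
    [[0, 0, 0], [0, 0, 0], 0.4],
  ],
)

```text
time: 17.52
tcp_pos: [0.6049, 0.2193, 0.0988]
ee_rot: [-0.001, -0.079, 0.997, 0.001]
ft_force: [-0.0, -0.4, 0.3]
opening: 0.0515
```

Request:
jog_arm(
  steps=[
    [[0, 0, 0], [0, 0, 0], 0.4],
    [[0, 0, 0.023], [0, 0, 0], 0.4],
    [[0, 0, 0.024], [0, 0, 0], 0.4],
  ],
)

```text
time: 17.9
tcp_pos: [0.6067, 0.2114, 0.0514]
ee_rot: [-0.001, -0.074, 0.997, -0.001]
ft_force: [-0.4, -0.8, -0.0]
opening: 0.0512
```

```bash
python3 - <<'E'
from h import *
w=cam("wrist"); cv2.imwrite("pics/w9.png",w["img"][:,:,::-1])
p,R,_=pose();print(p)
E
```

```text
[0.60452617 0.21051477 0.04772318]
```

View pics/w9.png

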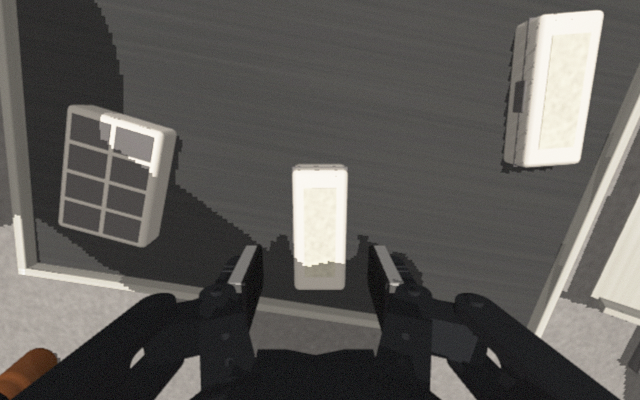

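Request:
jog_arm(
  steps=[
    [[0, 0, 0.02], [0, 0, 0], 0.4],
    [[0, 0, 0.014], [0, 0, 0], 0.4],
    [[0, 0, 0.014], [0, 0, 0], 0.4],
    [[0, 0, 0.012], [0, 0, 0], 0.4],
    [[0, 0, 0], [0, 0, 0], 0.4],
    [[0, 0, 0], [0, 0, 0], 0.6],
    [[0, 0, 0], [0, 0, 0], 0.8],
    [[0, 0, 0], [0, 0, 0], 0.8],
    [[0, 0, 0], [0, 0, 0], 0.8],
  ],
)

```text
time: 19.08
tcp_pos: [0.6075, 0.2139, -0.0056]
ee_rot: [0.001, -0.075, 0.997, 0.0]
ft_force: [-1.2, 0.4, 4.9]
opening: 0.0325
```

```bash
python3 - <<'E'
from h import *
y=np.pi+.053; c=.8; t=totept(.05,-.055)
p,R,s=pose(); print(p,s["opening"])
plan([((*p[:2],.14),R,c,1,.035),((*t,.14),Rd(y),c,1,.055),((*t,-.010),Rd(y),c,1,.02)])
E
```

```text
[ 0.60748456  0.21394375 -0.00563319] 0.032538997352174644
[[[0,0,-0.029],[0,0,0],0.8],[[0,0,-0.029],[0,0,0],0.8],[[0,0,-0.029],[0,0,0],0.8],[[0,0,-0.029],[0,0,0],0.8],[[0,0,-0.03],[0,0,0],0.8],[[0,0,0],[0,0,0],0.8],[[0.017,-0.048,0],[0,0,0.009],0.8],[[0.017,-0.048,0],[0,0,0.009],0.8],[[0.017,-0.049,0],[0,0,0.009],0.8],[[0.016,-0.049,0],[0,0,0.009],0.8]] 

[[[0.016,-0.049,0],[0,0,0.009],0.8],[[0.015,-0.049,0],[0,0,0.009],0.8],[[0.015,-0.049,0],[0,0,0.009],0.8],[[0.014,-0.049,0],[0,0,0.009],0.8],[[0.014,-0.049,0],[0,0,0.008],0.8],[[0.014,-0.049,0],[0,0.001,0.009],0.8],[[0.013,-0.05,0],[0,0,0.008],0.8],[[0,0,0],[0,0,0],0.8],[[0,0,0.019],[0,0,0],0.8],[[0,0,0.019],[0,0,0],0.8]] 

[[[0,0,0.019],[0,0,0],0.8],[[0,0,0.019],[0,0,0],0.8],[[0,0,0.018],[0,0,0],0.8],[[0,0,0.019],[0,0,0],0.8],[[0,0,0.018],[0,0,0],0.8],[[0,0,0.019],[0,0,0],0.8],[[0,0,0],[0,0,0],0.8]] 

end [ 0.4968 -0.3389 -0.01  ]
```

Request:
jog_arm(
  steps=[
    [[0, 0, -0.029], [0, 0, 0], 0.8],
    [[0, 0, -0.029], [0, 0, 0], 0.8],
    [[0, 0, -0.029], [0, 0, 0], 0.8],
    [[0, 0, -0.029], [0, 0, 0], 0.8],
    [[0, 0, -0.03], [0, 0, 0], 0.8],
    [[0, 0, 0], [0, 0, 0], 0.8],
  ],
)

```text
time: 19.82
tcp_pos: [0.6081, 0.2142, 0.1417]
ee_rot: [0.002, -0.075, 0.997, 0.0]
ft_force: [0.4, 0.3, -1.4]
opening: 0.0326
```

```bash
python3 - <<'E'
from h import *
w=cam("wrist"); cv2.imwrite("pics/w10.png",w["img"][:,:,::-1])
s=cam("scene"); crop(s,"s10.png",330,110,530,270,4)
p,R,_=pose();print(p)
E
```

```text
[0.60656918 0.21303356 0.13874651]
```

View pics/s10.png

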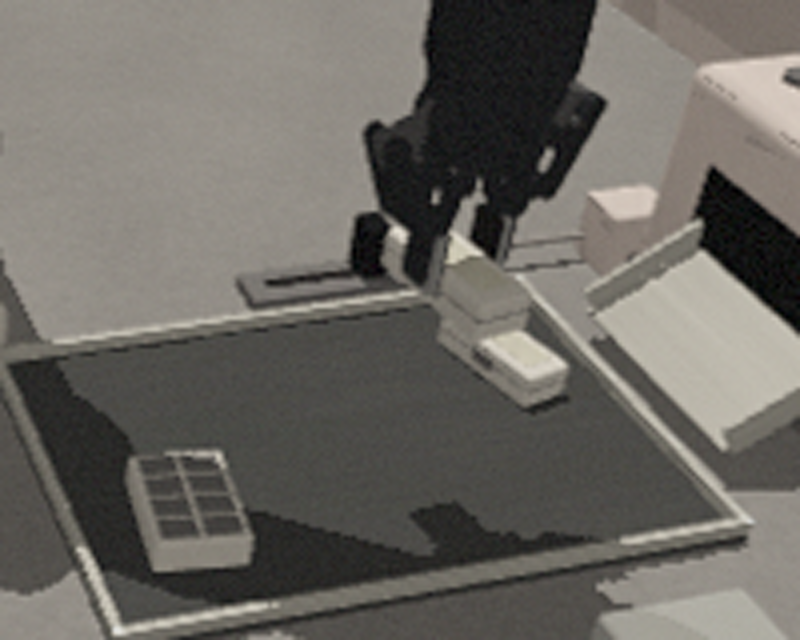

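View pics/w10.png

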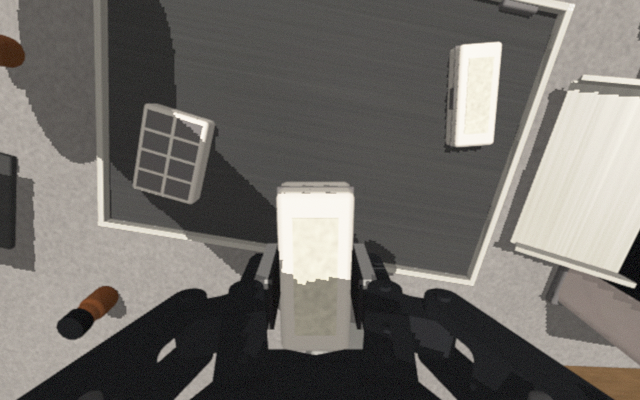

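Request:
jog_arm(
  steps=[
    [[0.017, -0.048, 0], [0, 0, 0.009], 0.8],
    [[0.017, -0.048, 0], [0, 0, 0.009], 0.8],
    [[0.017, -0.049, 0], [0, 0, 0.009], 0.8],
    [[0.016, -0.049, 0], [0, 0, 0.009], 0.8],
    [[0.016, -0.049, 0], [0, 0, 0.009], 0.8],
    [[0.015, -0.049, 0], [0, 0, 0.009], 0.8],
    [[0.015, -0.049, 0], [0, 0, 0.009], 0.8],
    [[0.014, -0.049, 0], [0, 0, 0.009], 0.8],
    [[0.014, -0.049, 0], [0, 0, 0.008], 0.8],
    [[0.014, -0.049, 0], [0, 0, 0.009], 0.8],
  ],
)

```text
time: 21.18
tcp_pos: [0.5048, -0.2899, 0.1379]
ee_rot: [-0.001, -0.03, 1.0, 0.001]
ft_force: [0.2, 0.1, -0.7]
opening: 0.0323
```

Request:
jog_arm(
  steps=[
    [[0.013, -0.05, 0], [0, 0, 0.008], 0.8],
    [[0, 0, 0], [0, 0, 0], 0.8],
    [[0, 0, 0.02], [0, 0, 0], 0.8],
    [[0, 0, 0.03], [0, 0, 0], 0.8],
    [[0, 0, 0.03], [0, 0, 0], 0.8],
    [[0, 0, 0.03], [0, 0, 0], 0.8],
    [[0, 0, 0.02], [0, 0, 0], 0.8],
    [[0, 0, 0], [0, 0, 0], 0.8],
    [[0, 0, 0], [0, 0, 0], 0.8],
  ],
)

```text
time: 22.3
tcp_pos: [0.4972, -0.3389, 0.0102]
ee_rot: [0.001, -0.027, 1.0, -0.0]
ft_force: [0.9, -1.0, -0.3]
opening: 0.0325
```

Request:
jog_arm(
  steps=[
    [[0, 0, 0.006], [0, 0, 0], 0.8],
    [[0, 0, 0.006], [0, 0, 0], 0.8],
    [[0, 0, 0.003], [0, 0, 0], 0.8],
    [[0, 0, 0], [0, 0, 0], 0.8],
  ],
)

```text
time: 22.8
tcp_pos: [0.4962, -0.3392, -0.0057]
ee_rot: [-0.0, -0.027, 1.0, 0.0]
ft_force: [-0.2, 0.1, -0.9]
opening: 0.0325
```

Request:
jog_arm(
  steps=[
    [[0, 0, 0.003], [0, 0, 0], 0.8],
    [[0, 0, 0.002], [0, 0, 0], 0.8],
    [[0, 0, 0], [0, 0, 0], 0.8],
  ],
)

```text
time: 23.18
tcp_pos: [0.4966, -0.3395, -0.0068]
ee_rot: [-0.001, -0.026, 1.0, -0.001]
ft_force: [-9.5, 3.1, 27.6]
opening: 0.0324
```

Request:
jog_arm(
  steps=[
    [[0, 0, -0.004], [0, 0, 0], 0.8],
    [[0, 0, 0], [0, 0, 0], 0.6],
    [[0, 0, 0], [0, 0, 0], 0.4],
    [[0, 0, 0], [0, 0, 0], 0.4],
    [[0, 0, -0.03], [0, 0, 0], 0.4],
    [[0, 0, -0.04], [0, 0, 0], 0.4],
    [[0, 0, -0.05], [0, 0, 0], 0.4],
    [[0, 0, 0], [0, 0, 0], 0.4],
  ],
)

```text
time: 24.18
tcp_pos: [0.499, -0.3403, 0.1174]
ee_rot: [0.003, -0.027, 1.0, -0.002]
ft_force: [0.1, 0.4, -0.4]
opening: 0.0515
```

```bash
python3 - <<'E'
from h import *
w=cam("wrist"); cv2.imwrite("pics/w11.png",w["img"][:,:,::-1])
d=cam("top"); P=parts(d); crop(d,"t11.png",120,90,500,280,2)
b=[q for q in P if q[3]<45][0]
y=np.pi+b[4]; c=.4; q=(b[0],b[1]+.0015)
plan([((*q,.1),Rd(y),c,2,.055),((*q,.03),Rd(y),c,0,.035),((*q,-.011),Rd(y),c,1,.015)])
E
```

```text
part c=(504.8,332.6) size 83.9 x 35.5 long-axis 13.0 deg
part c=(593.1,79.9) size 79.9 x 57.2 long-axis -8.3 deg
[[[-0.003,0.052,0.001],[0,0,-0.013],0.4],[[-0.004,0.052,0.001],[0,0,-0.013],0.4],[[-0.005,0.052,0.001],[0,0,-0.013],0.4],[[-0.005,0.051,0.001],[0,0,-0.014],0.4],[[-0.006,0.051,0.001],[0,0,-0.013],0.4],[[-0.007,0.051,0.001],[0,0,-0.014],0.4],[[-0.008,0.051,0.001],[0,0,-0.013],0.4],[[-0.008,0.051,0.001],[0,0,-0.014],0.4],[[-0.009,0.051,0.001],[0,0,-0.013],0.4],[[-0.01,0.051,0.001],[0,0,-0.014],0.4]] 

[[[-0.01,0.051,0.001],[0,0,-0.013],0.4],[[-0.011,0.051,0.001],[0,0,-0.014],0.4],[[-0.012,0.051,0.001],[-0.001,0,-0.013],0.4],[[0,0,0],[0,0,0],0.4],[[0,0,0],[0,0,0],0.4],[[0,0,0.023],[0,0,0],0.4],[[0,0,0.024],[0,0,0],0.4],[[0,0,0.023],[0,0,0],0.4],[[0,0,0.014],[0,0,0],0.4],[[0,0,0.014],[0,0,0],0.4]] 

[[[0,0,0.013],[0,0,0],0.4],[[0,0,0],[0,0,0],0.4]] 

end [ 0.505   0.3346 -0.0108]
```

View pics/w11.png

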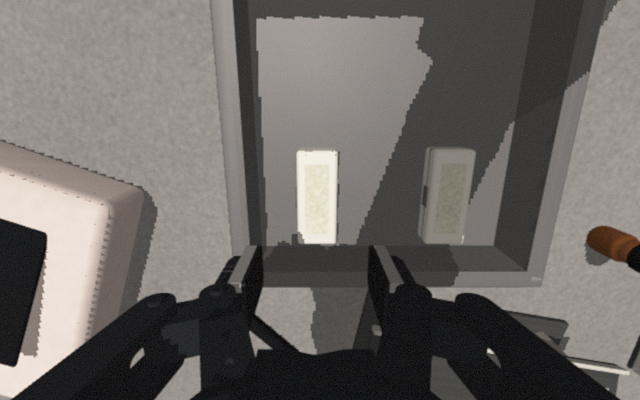

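View pics/t11.png

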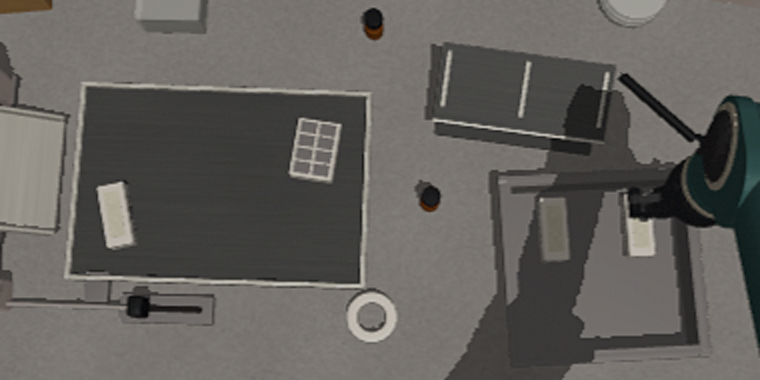

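Two cases lie flat in the tote. The third is still in the tray at about (505,333) mm. I'll go and pick it up.

Request:
jog_arm(
  steps=[
    [[-0.003, 0.052, 0.001], [0, 0, -0.013], 0.4],
    [[-0.004, 0.052, 0.001], [0, 0, -0.013], 0.4],
    [[-0.005, 0.052, 0.001], [0, 0, -0.013], 0.4],
    [[-0.005, 0.051, 0.001], [0, 0, -0.014], 0.4],
    [[-0.006, 0.051, 0.001], [0, 0, -0.013], 0.4],
    [[-0.007, 0.051, 0.001], [0, 0, -0.014], 0.4],
    [[-0.008, 0.051, 0.001], [0, 0, -0.013], 0.4],
    [[-0.008, 0.051, 0.001], [0, 0, -0.014], 0.4],
    [[-0.009, 0.051, 0.001], [0, 0, -0.013], 0.4],
    [[-0.01, 0.051, 0.001], [0, 0, -0.014], 0.4],
  ],
)

```text
time: 25.52
tcp_pos: [0.5021, 0.1793, 0.1018]
ee_rot: [-0.001, -0.094, 0.996, -0.0]
ft_force: [0.8, 0.1, -0.2]
opening: 0.051
```

Request:
jog_arm(
  steps=[
    [[-0.01, 0.051, 0.001], [0, 0, -0.013], 0.4],
    [[-0.011, 0.051, 0.001], [0, 0, -0.014], 0.4],
    [[-0.012, 0.051, 0.001], [0, 0, -0.013], 0.4],
    [[0, 0, 0], [0, 0, 0], 0.4],
    [[0, 0, 0], [0, 0, 0], 0.4],
    [[0, 0, 0.023], [0, 0, 0], 0.4],
    [[0, 0, 0.024], [0, 0, 0], 0.4],
    [[0, 0, 0], [0, 0, 0], 0.4],
  ],
)

```text
time: 26.52
tcp_pos: [0.5038, 0.3324, 0.0503]
ee_rot: [-0.002, -0.113, 0.994, -0.001]
ft_force: [-0.2, 0.3, 0.1]
opening: 0.0511
```

```bash
python3 - <<'E'
from h import *
w=cam("wrist"); cv2.imwrite("pics/w12.png",w["img"][:,:,::-1])
p,R,_=pose();print(p)
E
```

```text
[0.50438316 0.3335554  0.05181818]
```

View pics/w12.png

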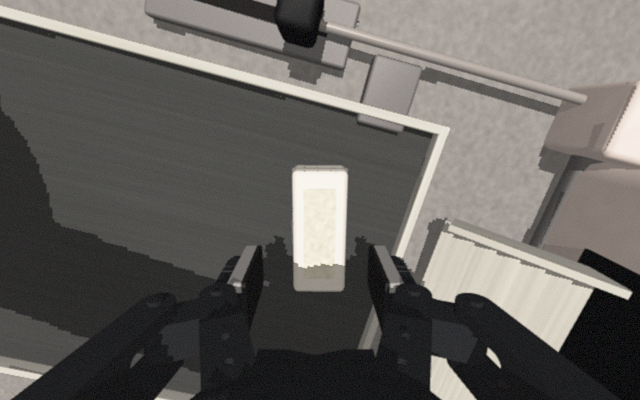

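The case sits midway between the fingers, at column 320, and the finger clears the rim. I'll lower and close.

Request:
jog_arm(
  steps=[
    [[0, 0, 0.02], [0, 0, 0], 0.4],
    [[0, 0, 0.016], [0, 0, 0], 0.4],
    [[0, 0, 0.014], [0, 0, 0], 0.4],
    [[0, 0, 0.012], [0, 0, 0], 0.4],
    [[0, 0, 0], [0, 0, 0], 0.4],
    [[0, 0, 0], [0, 0, 0], 0.6],
    [[0, 0, 0], [0, 0, 0], 0.8],
    [[0, 0, 0], [0, 0, 0], 0.8],
    [[0, 0, 0], [0, 0, 0], 0.8],
  ],
)

```text
time: 27.7
tcp_pos: [0.5055, 0.3352, -0.0078]
ee_rot: [0.001, -0.113, 0.994, 0.0]
ft_force: [0.1, -0.1, 5.1]
opening: 0.033
```

```bash
python3 - <<'E'
from h import *
y=np.pi+.053; c=.8; t=totept(-.05,0)
p,R,s=pose(); print(p,s["opening"])
plan([((*p[:2],.13),R,c,1,.035),((*t,.13),Rd(y),c,2,.055),((*t,.01),Rd(y),c,1,.03)])
E
```

```text
[ 0.50549933  0.33515321 -0.00779418] 0.033038651054724644
[[[0,0,-0.034],[0,0,0],0.8],[[0,0,-0.035],[0,0,0],0.8],[[0,0,-0.034],[0,0,0],0.8],[[0,0,-0.035],[0,0,0],0.8],[[0,0,0],[0,0,0],0.8],[[0.021,-0.049,0],[0,0,0.015],0.8],[[0.02,-0.049,0],[0,0,0.014],0.8],[[0.019,-0.049,0],[0,0,0.015],0.8],[[0.019,-0.049,0],[0,0,0.014],0.8],[[0.018,-0.05,0],[0,0,0.015],0.8]] 

[[[0.017,-0.05,0],[0,0,0.014],0.8],[[0.016,-0.05,0],[0,0,0.015],0.8],[[0.016,-0.05,0],[0,0,0.014],0.8],[[0.015,-0.051,0],[0,0,0.015],0.8],[[0.014,-0.051,0],[0,0,0.014],0.8],[[0.014,-0.051,0],[0,0,0.015],0.8],[[0.013,-0.051,0],[0.001,0.001,0.014],0.8],[[0,0,0],[0,0,0],0.8],[[0,0,0],[0,0,0],0.8],[[0,0,0.03],[0,0,0],0.8]] 

[[[0,0,0.03],[0,0,0],0.8],[[0,0,0.03],[0,0,0],0.8],[[0,0,0.03],[0,0,0],0.8],[[0,0,0],[0,0,0],0.8]] 

end [ 0.3934 -0.2889  0.0097]
```

Request:
jog_arm(
  steps=[
    [[0, 0, -0.034], [0, 0, 0], 0.8],
    [[0, 0, -0.035], [0, 0, 0], 0.8],
    [[0, 0, -0.034], [0, 0, 0], 0.8],
    [[0, 0, -0.035], [0, 0, 0], 0.8],
    [[0, 0, 0], [0, 0, 0], 0.8],
    [[0.021, -0.049, 0], [0, 0, 0.015], 0.8],
    [[0.02, -0.049, 0], [0, 0, 0.014], 0.8],
    [[0.019, -0.049, 0], [0, 0, 0.015], 0.8],
    [[0.019, -0.049, 0], [0, 0, 0.014], 0.8],
    [[0.018, -0.05, 0], [0, 0, 0.015], 0.8],
  ],
)

```text
time: 28.95
tcp_pos: [0.4571, 0.0724, 0.1285]
ee_rot: [-0.001, -0.077, 0.997, -0.0]
ft_force: [1.1, 0.6, -0.3]
opening: 0.0327
```

Request:
jog_arm(
  steps=[
    [[0.017, -0.05, 0], [0, 0, 0.014], 0.8],
    [[0.016, -0.05, 0], [0, 0, 0.015], 0.8],
    [[0.016, -0.05, 0], [0, 0, 0.014], 0.8],
    [[0.015, -0.051, 0], [0, 0, 0.015], 0.8],
    [[0.014, -0.051, 0], [0, 0, 0.014], 0.8],
    [[0.014, -0.051, 0], [0, 0, 0.015], 0.8],
    [[0.013, -0.051, 0], [0, 0, 0.014], 0.8],
    [[0, 0, 0], [0, 0, 0], 0.8],
    [[0, 0, 0], [0, 0, 0], 0.8],
  ],
)

```text
time: 30.08
tcp_pos: [0.3926, -0.2881, 0.1287]
ee_rot: [-0.001, -0.027, 1.0, 0.001]
ft_force: [-0.0, 0.5, -0.2]
opening: 0.0326
```

```bash
python3 - <<'E'
from h import *
w=cam("wrist"); cv2.imwrite("pics/w13.png",w["img"][:,:,::-1])
p,R,_=pose();print(p)
E
```

```text
[ 0.39295423 -0.28755734  0.12893731]
```

View pics/w13.png

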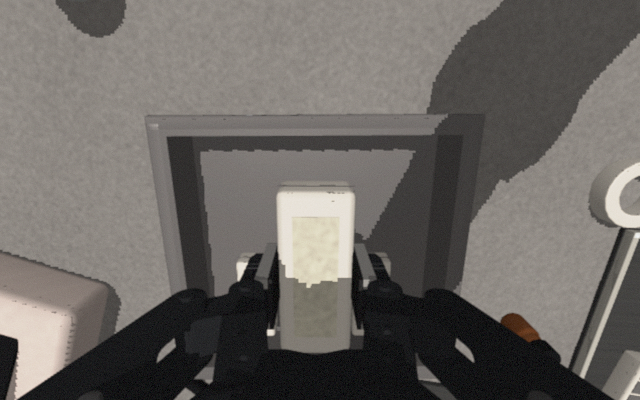

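Request:
jog_arm(
  steps=[
    [[0, 0, 0.03], [0, 0, 0], 0.8],
    [[0, 0, 0.03], [0, 0, 0], 0.8],
    [[0, 0, 0.03], [0, 0, 0], 0.8],
    [[0, 0, 0.03], [0, 0, 0], 0.8],
    [[0, 0, 0.008], [0, 0, 0], 0.8],
    [[0, 0, 0.006], [0, 0, 0], 0.8],
    [[0, 0, 0.002], [0, 0, 0], 0.8],
    [[0, 0, 0], [0, 0, 0], 0.8],
  ],
)

```text
time: 31.12
tcp_pos: [0.3936, -0.2894, -0.0058]
ee_rot: [0.0, -0.027, 1.0, -0.0]
ft_force: [0.1, -0.1, -1.6]
opening: 0.0325
```

Request:
jog_arm(
  steps=[
    [[0, 0, 0.002], [0, 0, 0], 0.8],
    [[0, 0, 0], [0, 0, 0], 0.6],
    [[0, 0, 0], [0, 0, 0], 0.4],
    [[0, 0, 0], [0, 0, 0], 0.4],
    [[0, 0, -0.03], [0, 0, 0], 0.4],
    [[0, 0, -0.04], [0, 0, 0], 0.4],
    [[0, 0, -0.05], [0, 0, 0], 0.4],
    [[0, 0, 0], [0, 0, 0], 0.4],
  ],
)

```text
time: 32.12
tcp_pos: [0.3953, -0.2905, 0.1149]
ee_rot: [0.002, -0.026, 1.0, -0.003]
ft_force: [0.2, 0.2, -0.3]
opening: 0.0513
```

```bash
python3 - <<'E'
from h import *
w=cam("wrist"); cv2.imwrite("pics/w14.png",w["img"][:,:,::-1])
d=cam("top"); P=parts(d); crop(d,"t14.png",280,80,500,280,3)
s=cam("scene"); crop(s,"s14.png",140,160,340,300,4)
E
```

```text
part c=(593.2,79.9) size 79.9 x 57.2 long-axis -8.3 deg
```

View pics/s14.png

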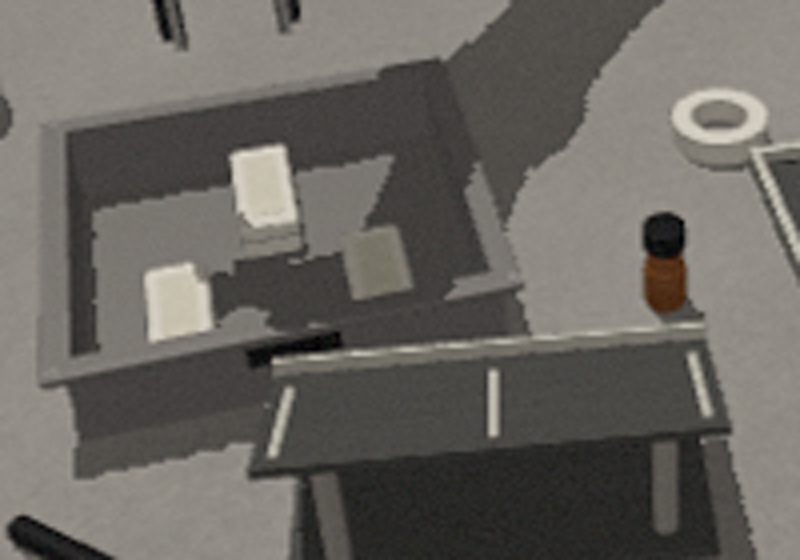

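View pics/t14.png

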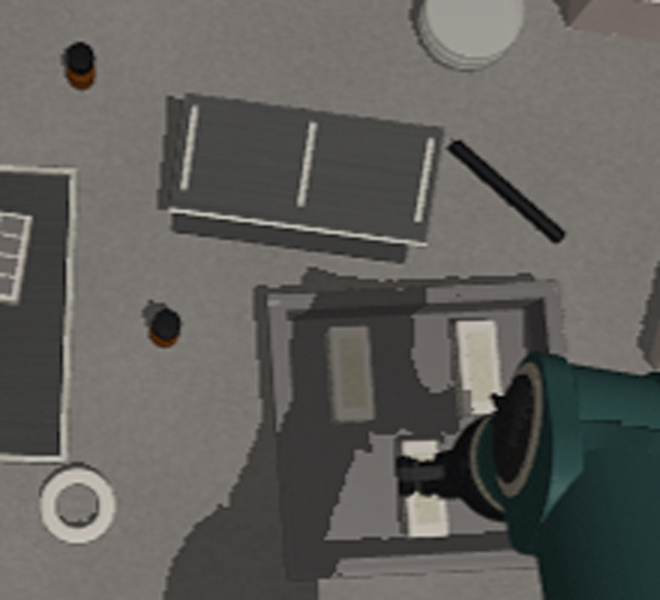

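```bash
python3 - <<'E'
from h import *
y=np.pi-.145; c=.15; q=(.593,.081)
plan([((.45,-.1,.12),Rd(np.pi),c,0,.055),((*q,.1),Rd(y),c,2,.055),((*q,.045),Rd(y),c,1,.03)])
E
```

```text
[[[-0.017,0.046,-0.002],[0,0,0.013],0.15],[[-0.016,0.047,-0.002],[0,0,0.013],0.15],[[-0.016,0.047,-0.003],[0,-0.001,0.013],0.15],[[-0.015,0.047,-0.002],[0,0,0.014],0.15],[[-0.029,0.036,0.004],[0,0,0.029],0.15],[[-0.027,0.037,0.004],[0,0,0.029],0.15],[[-0.026,0.038,0.004],[0,0,0.029],0.15],[[-0.026,0.039,0.004],[0,0,0.029],0.15],[[-0.024,0.039,0.004],[0,0,0.029],0.15],[[0,0,0],[0,0,0],0.15]] 

[[[0,0,0],[0,0,0],0.15],[[0,0,0.027],[0,0,0],0.15],[[0,0,0.028],[0,0,0],0.15],[[0,0,0],[0,0,0],0.15]] 

end [0.593  0.0811 0.045 ]
```

Request:
jog_arm(
  steps=[
    [[-0.017, 0.046, -0.002], [0, 0, 0.013], 0.15],
    [[-0.016, 0.047, -0.002], [0, 0, 0.013], 0.15],
    [[-0.016, 0.047, -0.003], [0, 0, 0.013], 0.15],
    [[-0.015, 0.047, -0.002], [0, 0, 0.014], 0.15],
    [[-0.029, 0.036, 0.004], [0, 0, 0.029], 0.15],
    [[-0.027, 0.037, 0.004], [0, 0, 0.029], 0.15],
    [[-0.026, 0.038, 0.004], [0, 0, 0.029], 0.15],
    [[-0.026, 0.039, 0.004], [0, 0, 0.029], 0.15],
    [[-0.024, 0.039, 0.004], [0, 0, 0.029], 0.15],
    [[0, 0, 0], [0, 0, 0], 0.15],
  ],
)

```text
time: 33.52
tcp_pos: [0.5935, 0.0855, 0.0986]
ee_rot: [-0.001, 0.07, 0.998, 0.001]
ft_force: [-1.1, -0.1, 0.3]
opening: 0.0729
```

Request:
jog_arm(
  steps=[
    [[0, 0, 0], [0, 0, 0], 0.15],
    [[0, 0, 0.027], [0, 0, 0], 0.15],
    [[0, 0, 0.028], [0, 0, 0], 0.15],
    [[0, 0, 0], [0, 0, 0], 0.15],
  ],
)

```text
time: 34.02
tcp_pos: [0.5912, 0.0788, 0.0433]
ee_rot: [-0.003, 0.073, 0.997, -0.001]
ft_force: [-0.9, 0.6, 1.0]
opening: 0.0725
```

```bash
python3 - <<'E'
from h import *
w=cam("wrist"); cv2.imwrite("pics/w15.png",w["img"][:,:,::-1])
p,R,s=pose();print(p,s["joints"].round(2))
y=np.pi-.145
X=[[.593+a*.039*np.cos(-.145)-b*.028*np.sin(-.145),.081+a*.039*np.sin(-.145)+b*.028*np.cos(-.145),.028] for a,b in((1,1),(1,-1),(-1,-1),(-1,1))]
print(proj(w,X).round())
E
```

```text
[0.59259682 0.07960251 0.04486646] [ 0.3   0.71 -0.67  1.81  0.58  0.83  0.77]
[[362. 292.]
 [274. 292.]
 [269. 172.]
 [367. 171.]]
```

View pics/w15.png

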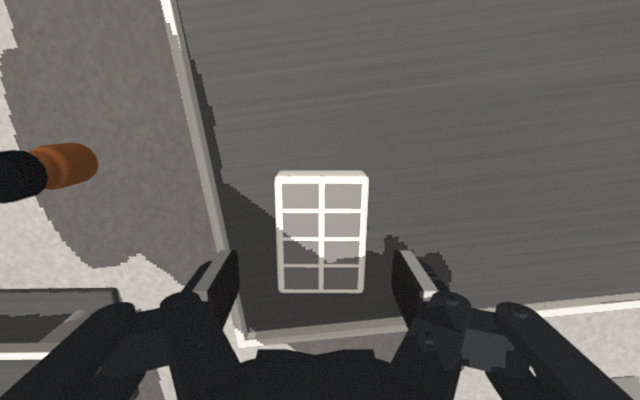

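Request:
jog_arm(
  steps=[
    [[0, 0.001, 0.02], [0, 0, 0], 0.15],
    [[0, 0.001, 0.018], [0, 0, 0], 0.15],
    [[0, 0, 0.014], [0, 0, 0], 0.15],
    [[0, 0, 0.008], [0, 0, 0], 0.15],
    [[0, 0, 0], [0, 0, 0], 0.15],
  ],
)

```text
time: 34.7
tcp_pos: [0.5935, 0.0832, -0.0152]
ee_rot: [-0.001, 0.072, 0.997, -0.0]
ft_force: [0.0, -1.2, -0.2]
opening: 0.0729
```

Request:
jog_arm(
  steps=[
    [[0, 0, 0], [0, 0, 0], 0.3],
    [[0, 0, 0], [0, 0, 0], 0.5],
    [[0, 0, 0], [0, 0, 0], 0.5],
    [[0, 0, 0], [0, 0, 0], 0.5],
  ],
)

```text
time: 35.2
tcp_pos: [0.5947, 0.0834, -0.0136]
ee_rot: [0.001, 0.072, 0.997, 0.0]
ft_force: [-0.4, 0.8, 6.1]
opening: 0.0546
```

```bash
python3 - <<'E'
from h import *
w=cam("wrist"); cv2.imwrite("pics/w16.png",w["img"][:,:,::-1])
p,R,s=pose();print(p)
E
```

```text
[ 0.59470606  0.08340131 -0.01356427]
```

View pics/w16.png

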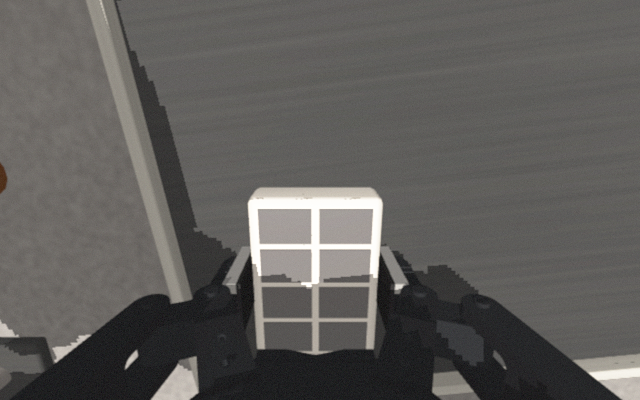

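```bash
cat >> h.py <<'E'
DTH=-.127; DO=np.array([.6579,-.1861,.075]); a18=np.radians(18)
c_,s_=np.cos(DTH),np.sin(DTH)
DX=np.array([np.cos(a18)*c_,np.cos(a18)*s_,np.sin(a18)]);DY=np.array([-s_,c_,0]);DZ=np.cross(DX,DY)
DR=Rd(np.pi+DTH,-a18)
E
python3 - <<'E'
from h import *
w=cam("wrist"); p,R,s=pose()
e=[R.T@(x-p) for x in ray(w,[[315,199],[315,203]],.028)]; print("near edge tool xyz",np.round(e,4))
print(DZ, DR)
ex=e[0][0]-.039; print("plate centre in tool x:",ex)
def tgt(x,y,z): # underside centre at deck coords
    return DO+DX*x+DY*y+DZ*(z-.0196)+DX*ex   # tool x = -DX; tcp = centre - ex*toolx
y=.052;c=.5
A=tgt(-.001,y,.08); B=tgt(-.001,y,.008)
print(A,B)
plan([((*p[:2],.13),R,c,1,.035),((A[0],A[1],A[2]+.03),DR,c,1,.05),(A,DR,c,2,.03)])
E
```

```text
near edge tool xyz [[ 0.0372  0.0006 -0.0416]
 [ 0.0356  0.0006 -0.0416]]
[-0.30652827  0.03913975  0.95105652] [[-0.94339702  0.12665888  0.30652827]
 [ 0.12045975  0.99194633 -0.03913975]
 [-0.30901699  0.         -0.95105652]]
plate centre in tool x: -0.00176635244433955
[ 0.64336219 -0.13182152  0.13158896] [ 0.66543222 -0.13463958  0.06311289]
[[[0,0,-0.029],[0,0,0],0.5],[[0,0,-0.029],[0,0,0],0.5],[[0,0,-0.029],[0,0,0],0.5],[[0,0,-0.028],[0,0,0],0.5],[[0,0,-0.029],[0,0,0],0.5],[[0,0,0],[0,0,0],0.5],[[-0.016,-0.041,-0.006],[0,-0.063,-0.004],0.5],[[-0.016,-0.041,-0.005],[-0.001,-0.062,-0.003],0.5],[[-0.016,-0.041,-0.004],[0,-0.063,-0.004],0.5],[[-0.016,-0.042,-0.004],[-0.001,-0.062,-0.003],0.5]] 

[[[-0.017,-0.041,-0.002],[0,-0.063,-0.004],0.5],[[0,0,0],[0,0,0],0.5],[[0.009,0,0.028],[0,0,0],0.5],[[0,0,0],[0,0,0],0.5],[[0,0,0],[0,0,0],0.5]] 

end [ 0.6435 -0.1315  0.1321]
```

Request:
jog_arm(
  steps=[
    [[0, 0, -0.029], [0, 0, 0], 0.5],
    [[0, 0, -0.029], [0, 0, 0], 0.5],
    [[0, 0, -0.029], [0, 0, 0], 0.5],
    [[0, 0, -0.028], [0, 0, 0], 0.5],
    [[0, 0, -0.029], [0, 0, 0], 0.5],
    [[0, 0, 0], [0, 0, 0], 0.5],
    [[-0.016, -0.041, -0.006], [0, -0.063, -0.004], 0.5],
    [[-0.016, -0.041, -0.005], [0, -0.062, -0.003], 0.5],
    [[-0.016, -0.041, -0.004], [0, -0.063, -0.004], 0.5],
    [[-0.016, -0.042, -0.004], [-0.001, -0.062, -0.003], 0.5],
  ],
)

```text
time: 36.55
tcp_pos: [0.6316, -0.0902, 0.153]
ee_rot: [0.124, 0.065, 0.99, -0.009]
ft_force: [0.8, -0.6, -0.3]
opening: 0.0543
```

Request:
jog_arm(
  steps=[
    [[-0.017, -0.041, -0.002], [0, -0.063, -0.004], 0.5],
    [[0, 0, 0], [0, 0, 0], 0.5],
    [[0.009, 0, 0.028], [0, 0, 0], 0.5],
    [[0, 0, 0], [0, 0, 0], 0.5],
    [[0, 0, 0], [0, 0, 0], 0.5],
  ],
)

```text
time: 37.17
tcp_pos: [0.6432, -0.1305, 0.1313]
ee_rot: [0.155, 0.062, 0.986, -0.01]
ft_force: [0.3, 0.6, -0.4]
opening: 0.0545
```

```bash
python3 - <<'E'
from h import *
p,R,s=pose();print(p,s["opening"],s["joints"].round(2))
ex=-.0018;e=.0196
uc=p-R[:,2]*e+R[:,0]*ex   # underside centre (underside is e behind tcp)
v=uc-DO; print("deck coords of underside",v@DX,v@DY,v@DZ)
print("angle err tool", Rn.from_matrix(R.T@DR).as_rotvec())
w=cam("wrist"); cv2.imwrite("pics/w17.png",w["img"][:,:,::-1])
print(proj(w,[DO+DX*a+DY*b for a,b in((-.046,.11),(-.046,-.11),(.05,0),(-.046,0))]).round())
s=cam("scene"); crop(s,"s17.png",190,140,350,300,4)
print((proj(s,[DO+DX*a+DY*b for a,b in((-.05,.11),(-.05,-.11),(.05,-.11),(.05,.11))])-[190,140])*4)
E
```

```text
[ 0.64320109 -0.13048913  0.13129087] 0.05451560507316722 [ 0.69  0.54 -0.69  1.88  0.63  0.59  1.09]
deck coords of underside -0.0013408012440109436 0.05331695377803329 0.07981522927195117
angle err tool [-0.0006347  -0.00153852  0.00179589]
[[395. 153.]
 [ 83. 152.]
 [247. 275.]
 [239. 153.]]
[[501.17689293 413.94891596]
 [ 69.4154247  452.52665026]
 [ 41.27914035 550.69271194]
 [527.90464486 503.80684507]]
```

View pics/w17.png

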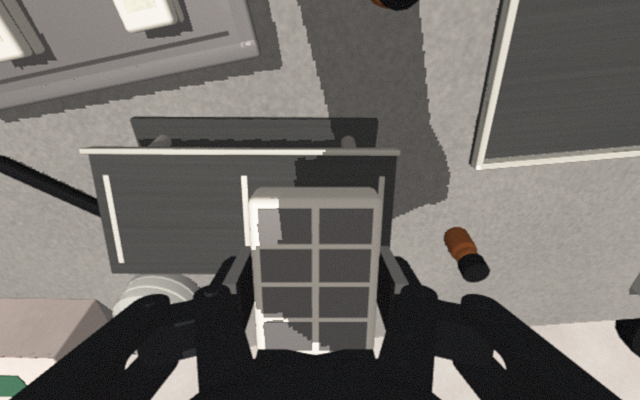

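View pics/s17.png

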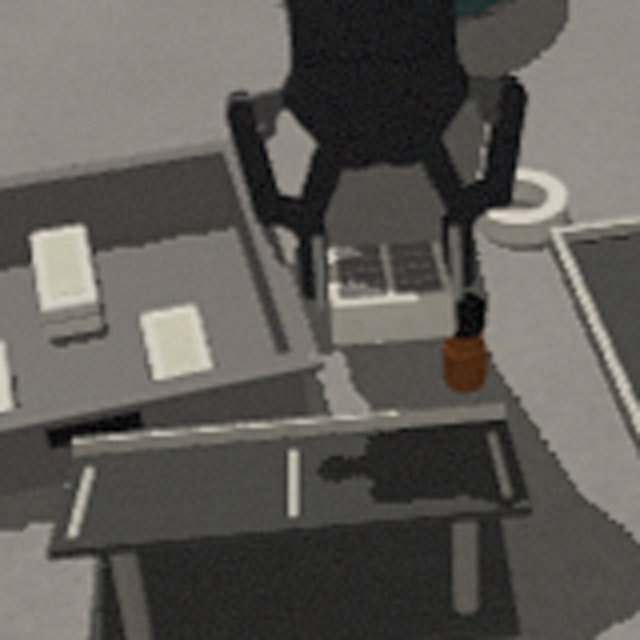

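Request:
jog_arm(
  steps=[
    [[0, 0, 0.025], [0, 0, 0], 0.5],
    [[0, 0, 0.025], [0, 0, 0], 0.5],
    [[0, 0, 0.016], [0, 0, 0], 0.5],
    [[0, 0, 0.006], [0, 0, 0], 0.5],
    [[0, 0, 0.004], [0, 0, 0], 0.5],
    [[0, 0, 0], [0, 0, 0], 0.5],
    [[0, 0, 0], [0, 0, 0], 0.5],
  ],
)

```text
time: 38.15
tcp_pos: [0.6665, -0.1349, 0.0596]
ee_rot: [0.156, 0.063, 0.986, -0.011]
ft_force: [-0.7, 0.2, -0.9]
opening: 0.055
```

```bash
cat >> h.py <<'E'
def deckc():
    p,R,s=pose(); uc=p-R[:,2]*.0196+R[:,0]*-.0018; v=uc-DO
    print("underside deck coords",np.round([v@DX,v@DY,v@DZ],4),"F in deck",np.round([s["ft_force"]@DX,s["ft_force"]@DY,s["ft_force"]@DZ],1),s["opening"])
E
python3 - <<'E'
from h import *
deckc()
w=cam("wrist"); cv2.imwrite("pics/w18.png",w["img"][:,:,::-1])
s=cam("scene"); crop(s,"s18.png",190,140,350,300,4)
E
```

```text
underside deck coords [-0.001   0.052   0.0044] F in deck [-0.9  0.1 -0.7] 0.05501908118979651
```

View pics/w18.png

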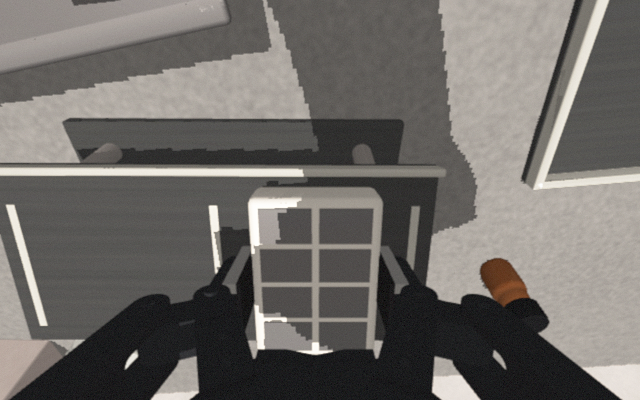

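View pics/s18.png

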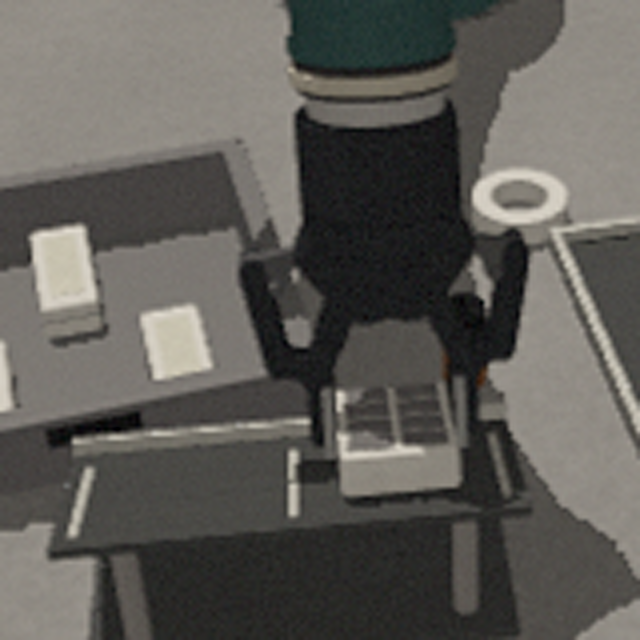

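Everything lines up: there's a gap of about 6 mm to the lip and about 4 mm to the face. I'll lower until the plate touches.

Request:
jog_arm(
  steps=[
    [[0, 0, 0.002], [0, 0, 0], 0.5],
    [[0, 0, 0.001], [0, 0, 0], 0.5],
    [[0, 0, 0], [0, 0, 0], 0.5],
  ],
)

```text
time: 38.62
tcp_pos: [0.667, -0.1349, 0.0559]
ee_rot: [0.155, 0.063, 0.986, -0.011]
ft_force: [0.2, -0.0, -0.4]
opening: 0.0549
```

```bash
python3 -c "
from h import *
deckc()"
```

```text
underside deck coords [-0.0016  0.052   0.0007] F in deck [ 0.1  0.  -0.4] 0.054887204267330375
```

Request:
jog_arm(
  steps=[
    [[0.002, 0, 0], [0, 0, 0], 0.5],
    [[0.002, 0, 0], [0, 0, 0], 0.5],
    [[0.001, 0, 0], [0, 0, 0], 0.5],
    [[0.001, 0, 0], [0, 0, 0], 0.5],
    [[0, 0, 0], [0, 0, 0], 0.5],
  ],
)

```text
time: 39.25
tcp_pos: [0.663, -0.1343, 0.0552]
ee_rot: [0.157, 0.063, 0.986, -0.011]
ft_force: [4.8, -0.0, -0.5]
opening: 0.0547
```

```bash
python3 -c "
from h import *
deckc()"
```

```text
underside deck coords [-0.0058  0.0521  0.0013] F in deck [ 4.4  0.6 -2. ] 0.05469601104848519
```

Request:
jog_arm(
  steps=[
    [[0, 0, 0.001], [0, 0, 0], 0.5],
    [[0, 0, 0.001], [0, 0, 0], 0.5],
    [[0, 0, 0], [0, 0, 0], 0.5],
  ],
)

```text
time: 39.62
tcp_pos: [0.6635, -0.1343, 0.0538]
ee_rot: [0.157, 0.063, 0.986, -0.011]
ft_force: [3.5, -0.4, 7.0]
opening: 0.0544
```

```bash
python3 -c "
from h import *
deckc()"
```

```text
underside deck coords [-0.0057  0.0521 -0.0002] F in deck [5.5 0.  5.5] 0.05437778352144298
```

Request:
jog_arm(
  steps=[
    [[0, 0, 0], [0, 0, 0], 0.35],
    [[0, 0, 0], [0, 0, 0], 0.2],
    [[0, 0, 0], [0, 0, 0], 0.2],
    [[0, 0, -0.02], [0, 0, 0], 0.2],
    [[0, 0, -0.03], [0, 0, 0], 0.2],
    [[0, 0, -0.04], [0, 0, 0], 0.2],
    [[0, 0, -0.02], [0, 0, 0], 0.2],
    [[0, 0, 0], [0, 0, 0], 0.2],
  ],
)

```text
time: 40.62
tcp_pos: [0.6288, -0.1302, 0.1588]
ee_rot: [0.157, 0.063, 0.986, -0.011]
ft_force: [-0.4, -0.2, -0.1]
opening: 0.0683
```

```bash
python3 - <<'E'
from h import *
w=cam("wrist"); cv2.imwrite("pics/w19.png",w["img"][:,:,::-1])
s=cam("scene"); crop(s,"s19.png",190,140,350,300,4)
p,R,_=pose(); print(p); yk=np.pi+TH
plan([((.55,.05,.17),Rd(np.pi),.4,0,.05),((.386,.298,.13),Rd(yk),.4,1,.05)])
E
```

```text
[ 0.62792707 -0.13026911  0.15629701]
[[[0.023,0.042,-0.011],[-0.006,0.078,-0.032],0.4],[[0.022,0.043,-0.009],[-0.005,0.078,-0.031],0.4],[[0.021,0.044,-0.007],[-0.006,0.078,-0.032],0.4],[[0.021,0.044,-0.005],[-0.005,0.077,-0.031],0.4],[[0.023,0.035,0.006],[0,0,0.003],0.4],[[0.024,0.035,0.006],[0,0,0.004],0.4],[[0.024,0.035,0.006],[0,0,0.003],0.4],[[0.024,0.036,0.005],[0,0,0.004],0.4],[[0.024,0.035,0.006],[0,0,0.003],0.4],[[0.024,0.035,0.005],[0,0,0.004],0.4]] 

[[[0.024,0.036,0.006],[0,0,0.003],0.4],[[0,0,0],[0,0,0],0.4]] 

end [0.3856 0.2984 0.1296]
```

View pics/w19.png

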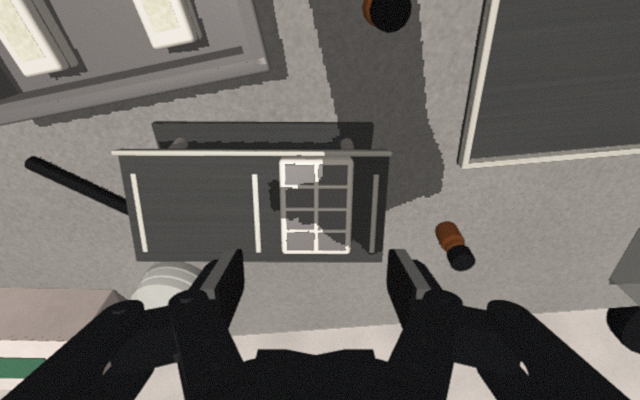

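View pics/s19.png

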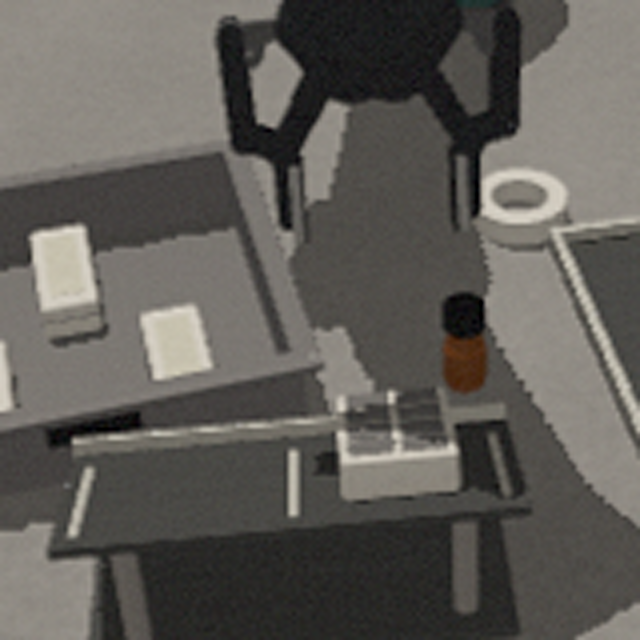

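```bash
python3 - <<'E'
from h import *
d=cam("top"); print(parts(d)); crop(d,"t20.png",120,115,320,265,4)
yk=np.pi+TH
plan([((.55,.05,.17),Rd(np.pi),1,0,.05),((.389,.348,.13),Rd(yk),1,1,.05)])
E
```

```text
[]
[[[0.023,0.042,-0.011],[-0.005,0.078,-0.032],1],[[0.022,0.043,-0.009],[-0.006,0.077,-0.031],1],[[0.021,0.044,-0.007],[-0.005,0.078,-0.032],1],[[0.021,0.044,-0.006],[-0.006,0.077,-0.031],1],[[0.023,0.043,0.006],[0,0,0.003],1],[[0.023,0.042,0.006],[0,0,0.004],1],[[0.023,0.042,0.006],[0,0,0.003],1],[[0.023,0.042,0.006],[0,0,0.004],1],[[0.024,0.043,0.005],[0,0,0.003],1],[[0.024,0.042,0.006],[0,0,0.004],1]] 

[[[0.024,0.042,0.005],[0,0,0.003],1],[[0,0,0],[0,0,0],1]] 

end [0.3889 0.3476 0.1301]
```

View pics/t20.png

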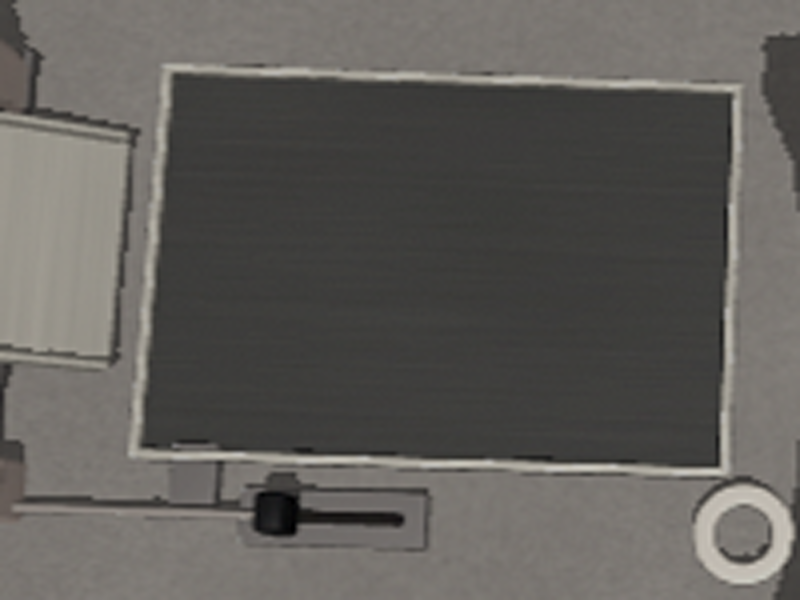

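The tray is empty. The knob is fully in at crop (277,513). I'll go round to its +y side.

Request:
jog_arm(
  steps=[
    [[0.023, 0.042, -0.011], [-0.005, 0.078, -0.032], 1],
    [[0.022, 0.043, -0.009], [-0.006, 0.077, -0.031], 1],
    [[0.021, 0.044, -0.007], [-0.005, 0.078, -0.032], 1],
    [[0.021, 0.044, -0.006], [-0.006, 0.077, -0.031], 1],
    [[0.023, 0.043, 0.006], [0, 0, 0.003], 1],
    [[0.023, 0.042, 0.006], [0, 0, 0.004], 1],
    [[0.023, 0.042, 0.006], [0, 0, 0.003], 1],
    [[0.023, 0.042, 0.006], [0, 0, 0.004], 1],
    [[0.024, 0.043, 0.005], [0, 0, 0.003], 1],
    [[0.024, 0.042, 0.006], [0, 0, 0.004], 1],
  ],
)

```text
time: 42.02
tcp_pos: [0.4113, 0.3064, 0.1344]
ee_rot: [0.0, 0.01, 1.0, -0.0]
ft_force: [0.2, 0.3, 0.7]
opening: 0.0002
```

Request:
jog_arm(
  steps=[
    [[0.024, 0.042, 0.005], [0, 0, 0.003], 1],
    [[0, 0, 0], [0, 0, 0], 1],
    [[0, 0, 0.03], [0, 0, 0], 1],
    [[0, 0, 0.03], [0, 0, 0], 1],
    [[0, 0, 0], [0, 0, 0], 1],
  ],
)

```text
time: 42.65
tcp_pos: [0.3885, 0.3456, 0.0682]
ee_rot: [-0.001, 0.012, 1.0, -0.002]
ft_force: [-0.1, -1.0, -0.3]
opening: 0.0001
```

```bash
python3 - <<'E'
from h import *
w=cam("wrist"); cv2.imwrite("pics/w21.png",w["img"][:,:,::-1])
p,R,s=pose(); print(p,R[:,0]); print(proj(w,[[.388,.298,.054],[.388,.308,.012]]))
E
```

```text
[0.38919971 0.34682482 0.06973566] [-9.99708739e-01  2.41335040e-02  1.05676382e-04]
[[235.43929814 234.14043129]
 [263.25554788 212.24283994]]
```

View pics/w21.png

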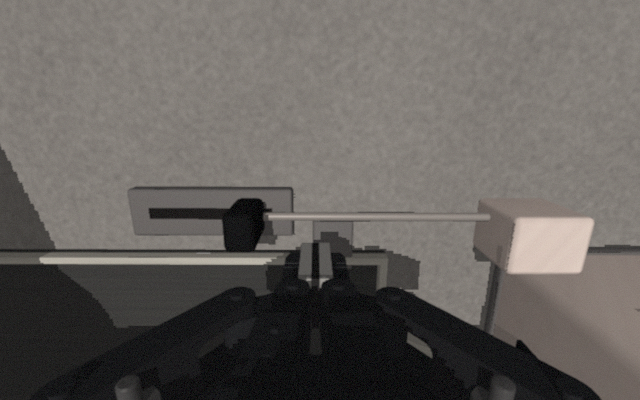

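Request:
jog_arm(
  steps=[
    [[0, 0, 0.02], [0, 0, 0], 1],
    [[0, 0, 0.02], [0, 0, 0], 1],
    [[0, 0, 0.012], [0, 0, 0], 1],
    [[0, 0, 0], [0, 0, 0], 1],
  ],
)

```text
time: 43.2
tcp_pos: [0.389, 0.3473, 0.0177]
ee_rot: [0.0, 0.012, 1.0, -0.001]
ft_force: [0.2, 0.4, 0.5]
opening: 0.0002
```

Next I push toward -y. Contact should come near y = .319, with the end at about .2585.

Request:
jog_arm(
  steps=[
    [[0, -0.014, 0], [0, 0, 0], 1],
    [[0, -0.014, 0], [0, 0, 0], 1],
    [[0, -0.014, 0], [0, 0, 0], 1],
    [[0, -0.014, 0], [0, 0, 0], 1],
    [[0, -0.014, 0], [0, 0, 0], 1],
    [[0, -0.012, 0], [0, 0, 0], 1],
    [[0, 0, 0], [0, 0, 0], 1],
  ],
)

```text
time: 44.08
tcp_pos: [0.388, 0.2641, 0.0187]
ee_rot: [0.001, 0.013, 1.0, -0.001]
ft_force: [0.6, 0.1, -0.2]
opening: 0.0003
```

Request:
jog_arm(
  steps=[
    [[0, -0.004, 0], [0, 0, 0], 1],
    [[0, -0.003, 0], [0, 0, 0], 1],
    [[0, 0, 0], [0, 0, 0], 1],
  ],
)

```text
time: 44.45
tcp_pos: [0.3878, 0.2618, 0.0191]
ee_rot: [0.002, 0.011, 1.0, 0.003]
ft_force: [1.1, 6.9, -4.4]
opening: -0.0002
```

Request:
jog_arm(
  steps=[
    [[0, -0.003, 0], [0, 0, 0], 1],
    [[0, -0.002, 0], [0, 0, 0], 1],
    [[0, 0, 0], [0, 0, 0], 1],
  ],
)

```text
time: 44.82
tcp_pos: [0.3878, 0.2614, 0.0195]
ee_rot: [0.002, 0.01, 1.0, 0.007]
ft_force: [1.2, 15.8, -11.0]
opening: -0.0002
```

Request:
jog_arm(
  steps=[
    [[0, 0.015, 0], [0, 0, 0], 1],
    [[0, 0.005, 0], [0, 0, 0], 1],
    [[0, 0, -0.05], [0, 0, 0], 1],
    [[0, 0, -0.06], [0, 0, 0], 1],
    [[0, 0, -0.06], [0, 0, 0], 1],
    [[0, -0.05, 0], [0, 0, 0], 1],
    [[0, -0.05, 0], [0, 0, 0], 1],
    [[0, -0.05, 0], [0, 0, 0], 1],
    [[0, -0.05, 0], [0, 0, 0], 1],
    [[0, 0, 0], [0, 0, 0], 1],
  ],
)

```text
time: 46.08
tcp_pos: [0.3821, 0.0692, 0.1883]
ee_rot: [0.0, 0.016, 1.0, -0.002]
ft_force: [0.5, 0.7, -0.3]
opening: 0.0001
```

```bash
python3 - <<'E'
from h import *
d=cam("top"); parts(d); cv2.imwrite("pics/t22.png",d["img"][:,:,::-1]); 
s=cam("scene"); cv2.imwrite("pics/s22.png",s["img"][:,:,::-1]); print(env.state()["ft_force"])
E
```

```text
[-0.24261176 -0.84364469  0.42584525]
```

View pics/t22.png

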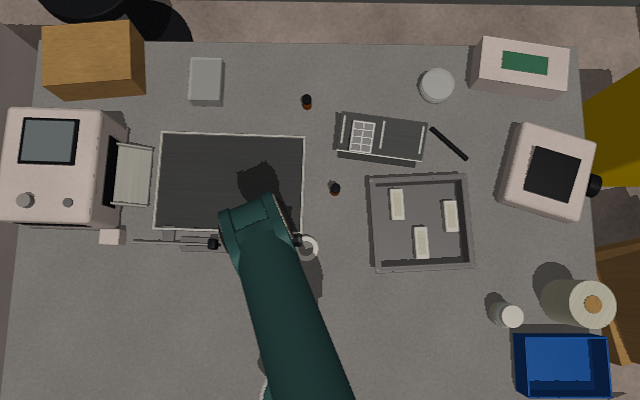

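View pics/s22.png

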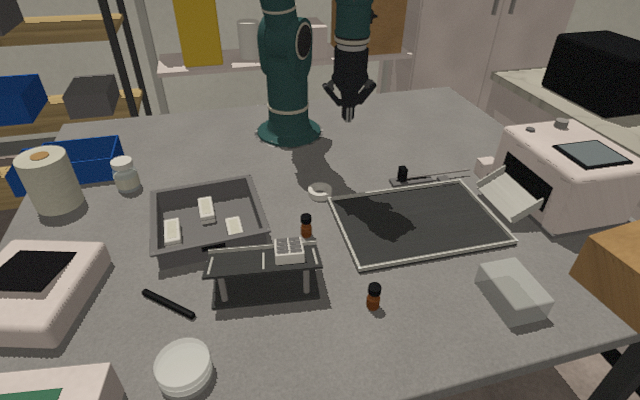

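The top view shows three cases apart and flat in the tote (397,204; 451,216; 421,242), and the plate on the rack at (362,137). The knob is back at its first position (213,243). The tape, vials and marker haven't moved.

```bash
python3 -c "
from rig import env
print(env.job_done(), env.state()['time'])"
```

```text
the job is handed in; nothing more can be done
the job is handed in; nothing more can be done
```

The job is done and handed in after about 46 s of robot time. I pushed the hold slide fully in, then put the three cases that were there flat in the tote. The one chamber plate went on the rack, flat on its face against the lip. Then I drew the slide fully back out.

**Last checks:** The tray is empty, the three cases lie apart on the tote floor, and the plate rests on the deck. The knob is back at its starting position in both fixed cameras, and I felt a firm stop at each end of its travel. The tape, vials and marker look unmoved.

**What went wrong on the way:**
- **Slide:** my first push went the wrong way, so the gripper slipped off the knob. The slide hadn't moved and no part had been touched. I then pushed it in with shut fingers.
- **First case:** my first grasp was about 20 mm too high. The fingers closed on top of the case, and I gripped it again lower down.
- **Second case:** it pressed on the tote floor with about 28 N as I set it down.

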